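Pack sample bottles in the sterilising canister and close it

TASK

Stand all the amber sample bottles upright on the floor of the round steel canister, packed as a hexagon: one in the middle and the others round it; set the glass down gently, never drop it in. Once they are all in, lift the lid up and off its hook and put it on the canister so that it sits down flat on the rim all round. Leave the dishes, the burner and the tool cup where they are.

Things in the scene. Friction and masses are not known exactly. Their poses are not given: they have to be found in the camera images.
- bottle1: Amber sample bottle with a paper label, loose, about 120 g, may be absent. Body d 40, 42 high, with a low shoulder to 48; a white cylindrical cap d 20 reaches up to 84 above the foot. Best gripped by the cap from above. Origin: centre of the foot; z up along the bottle. Stands on the bench at the start.
- bottle2: Amber sample bottle with a paper label, loose, about 120 g, may be absent. Body d 40, 42 high, with a low shoulder to 48; a white cylindrical cap d 20 reaches up to 84 above the foot. Best gripped by the cap from above. Origin: centre of the foot; z up along the bottle. Stands on the bench at the start.
- bottle3: Amber sample bottle with a paper label, loose, about 120 g, may be absent. Body d 40, 42 high, with a low shoulder to 48; a white cylindrical cap d 20 reaches up to 84 above the foot. Best gripped by the cap from above. Origin: centre of the foot; z up along the bottle. Stands on the bench at the start.
- bottle4: Amber sample bottle with a paper label, loose, about 120 g, may be absent. Body d 40, 42 high, with a low shoulder to 48; a white cylindrical cap d 20 reaches up to 84 above the foot. Best gripped by the cap from above. Origin: centre of the foot; z up along the bottle. Stands on the bench at the start.
- bottle5: Amber sample bottle with a paper label, loose, about 120 g, may be absent. Body d 40, 42 high, with a low shoulder to 48; a white cylindrical cap d 20 reaches up to 84 above the foot. Best gripped by the cap from above. Origin: centre of the foot; z up along the bottle. Stands on the bench at the start.
- bottle6: Amber sample bottle with a paper label, loose, about 120 g, may be absent. Body d 40, 42 high, with a low shoulder to 48; a white cylindrical cap d 20 reaches up to 84 above the foot. Best gripped by the cap from above. Origin: centre of the foot; z up along the bottle. Stands on the bench at the start.
- bottle7: Amber sample bottle with a paper label, loose, about 120 g, may be absent. Body d 40, 42 high, with a low shoulder to 48; a white cylindrical cap d 20 reaches up to 84 above the foot. Best gripped by the cap from above. Origin: centre of the foot; z up along the bottle. Stands on the bench at the start.
- canister: Round steel canister, open at the top, fixed to the bench (it cannot be pushed). Outside d 146, inside d 138, rim 106 above the bench. Seven bottles fit only as one in the middle and six round it on a circle of radius about 46. Two thin side lugs are look only. Origin: centre of the underside on the bench, z up.
- canister_rim (a point): Centre of the canister's mouth, at rim height (106 above the bench).
- liner: Black rubber disc d 132, 3 thick, fixed on the canister's floor; its top, on which bottles stand, is 8 above the bench. Origin: centre of its underside.
- hook: Fixed stand: foot plate 100 x 110 x 12, upright post d 16, 220 high, and a round arm d 8 that leaves the post 200 above the bench and points along the stand's own -x, 135 long, with its end turned up to 216 above the bench (12 above the top of the arm). Origin: foot of the post on the bench; z up.
- hook_seat (a point): Point on the top of the hook's arm, 204 above the bench and 115 from the post's axis along the stand's -x, where the top of the handle's window rests. The lid comes off by raising it 14 to 30 and moving it along the stand's -x past the upturned end.
- lid: Lid, loose, about 250 g: level steel disc d 150, 4 thick, over a tapered rubber plug 9 deep (d 131 at top, 120 at bottom) that enters the canister's mouth, with an upright red handle plate on top. Starts hanging level from the hook by its handle. Origin: centre of the seat face (disc's underside), z up, x through the handle's thickness; seated, it lies at canister_rim.
- lid_handle (a point): Middle of the handle's solid upper part, 77 above the seat face. The plate is 10 thick (lid's x), 44 wide (y), top 92 above the seat face, solid from 46 up. Below, a window 28 wide, 4 to 46 above the seat face, takes the hook's arm along x. Grip the 10 mm from above, fingertips 62 or more above the seat face, over the hook's upturned end.
- dishes: Bystander: stack of three pale dishes, d 90, 38 high, loose. Origin: centre of the underside.
- burner: Bystander: small glass spirit burner, unlit, d 88, 74 high, loose. Origin: centre of the underside.
- toolcup: Bystander: white cup of tools, d 90, cup 120 high, tools to 180, loose. Origin: centre of the underside.
Mind the look-alikes: they are no part of the job. What is shaped like the bottle3 but green is not meant.

How it is judged:
By the outcome, as a careful person would: the job done as asked, in the order asked, and still so for the second after the job is handed in, with the robot touching nothing.
Of bottle1, bottle2, bottle3, bottle4, bottle5, bottle6, bottle7 only 5 to 7 are there at a start; the rules pass over those that are not, and their reading is None.
At some moment in a run one of bottle1, bottle2, bottle3, bottle4, bottle5, bottle6, bottle7 may be knocked a few centimetres aside while the robot is not near it.
It also fails if it takes over 210 s, if anything falls off the work surface, if the arm or the gripper's body presses on something with over 40 N, if the wrist force passes 120 N, or if a joint passes its speed limit or range.

ROBOT

A 6-joint arm with a two-finger parallel gripper is mounted at the origin on the work surface. World frame = base frame: x ahead of the robot, y to its left, z up, the work surface at z = 0. Lengths are in mm, angles in rad, forces in N, time in s.
With the tool pointing down it reaches from about 400 to 925 mm from the base axis. Payload 12.5 kg.
Tool frame: the origin (TCP) lies on the mounting face of the last link; the fingertips stand 190 mm ahead of it and the grasp point (between the pads) lies 171 mm ahead of it; z points along the fingers, y is the line along which they close (so a half turn about z gives the same grasp; the last joint's range is limited). The gripper opens to 95 mm and grips with 3 to 60 N. Pads are 20 mm wide; open, the fingers measure 119 mm over their backs; the gripper's body (75 mm by 180 mm) begins 59 mm behind the grasp point.
Start: joints at [1.037, 0.491, 1.559, -0, 1.092, -0.106], TCP at [259.271, 568.686, 404.761] pointing down, gripper open.
Joint ranges: [-3.1, 3.1], [-0.84, 2.19], [0.05, 2.79], [-1.13, 4.28], [0.06, 2.93], [-2.69, 2.69]. Speed limits (rad/s): [2.22, 2.22, 2.79, 3.14, 3.14, 3.14].

INTERFACE

Orientations are given as [roll, pitch, yaw] about the fixed x, y, z axes, in that order (R = Rz(yaw) Ry(pitch) Rx(roll)).
In Python, from cell import * gives the robot as it stands.
- The arm moves only by the tool arm_command, never from a script. Its argument "rows" is a list that holds one entry, the list of rows, each a list of 7 numbers: the shift along the tool's x, y, z normalised to -1 to 1, where 1 is 0.15 m, then the turn, a rotation vector about the tool's x, y, z normalised to -1 to 1, where 1 is 360 degrees, then the opening, from -1 (shut) to 1 (fully open). A call has 1 to 10 rows; each row is the pose to reach, as a shift and turn from the pose commanded when the call began, along the tool's axes at that moment, turning the shorter way round; what a row does not reach only later rows make up. A row lasts 1/12 s, in which the tool goes at most 41.7 mm and 7.16 degrees, less where a joint would pass 70% of its speed; a pose out of reach is approached as far as the arm can. A call with a number of a shift or a turn outside -1 to 1 is refused whole. A call with a gripper value outside its range is refused whole. The fingers move at their own pace and stop on an object; the grip force is fixed at half the most. Time passes only in rows, so rows that repeat a pose let the fingers close. It gives the time, the measured TCP pose, the force, the opening and the grip force at its end, in the units of the state.
- state(): the state, without advancing time (a new reading comes with each control period).
- read_camera(name): name is "scene" or "top" or "wrist"; returns (picture, depth): 420x560x3 uint8, red, green, blue; 420x560 float32, mm along the optical axis (not along the pixel's ray), 0 where there is no reading.
- get_calibration(name): a dict with "camera_matrix" (3x3 intrinsics, pixels), "position" and "orientation" of the camera in the world; the wrist camera has in their place "hand_eye" (4x4, takes a point from camera to tool coordinates, whose origin is the TCP and whose axes are the flange's). Camera axes: x right, y up, looking along -z (the intrinsics and any distortion apply to the point x, -y, -z); pixel columns grow to the right and rows downward; lengths in mm; the calibration is good to about 2 mm. A picture is of the moment at which its call begins: read the wrist's pose just before it. get_calibration takes no time and is no camera call.
- job_done(): hands the job in; it is judged then, once.
The state is a dict: "t": time; "joints": joint angles; "qvel": joint speeds; "tau": joint torques, N m; "eef_pos": TCP position; "tcp_rot": TCP orientation; "ft_force": force on the tool from outside, world axes, zero at the start; "moment": the same for the moment, N m; "opening": opening from 0.0 (shut) to 1.0 (fully open); "grip_force": force on a finger pad.
Only numpy, scipy, OpenCV 4.12 (cv2) and the standard library are available. Lean on these libraries where they do the work, as an engineer would, in place of code of your own. Each camera call takes 0.05 s, during which the arm holds its last target. There are 200 camera calls.

## Working session

There is one attempt and no reset: what is moved stays moved. The work goes in short steps, Python scripts to look and compute and a tool call to move; the robot and the scene stay as the last step left them, time stands still between calls to the robot, and variables do not carry over. Pictures are saved under pics/ and viewed, at most 14 in all, crops included, and the job is handed in when it is done.

Besides the shell and the picture viewer there is one more tool, called after "Emit:" as a command line: name --argument value ..., lists and objects as JSON in quotes. arm_command: Moves the arm, as the interface text tells. Its arguments: {"type":"object","properties":{"rows":{"type":"array","items":{"type":"array","items":{"type":"array","items":{"type":"number","minimum":-1,"maximum":1}}}}},"required":["rows"]}

```bash
mkdir -p pics; ls; cat > h.py <<'E'
from cell import *
import numpy as np, cv2
from scipy.spatial.transform import Rotation as R
def cam(name):
    s=state(); im,d=read_camera(name); c=get_calibration(name); K=np.array(c["camera_matrix"])
    if "hand_eye" in c:
        T=np.eye(4);T[:3,:3]=R.from_euler('xyz',s["tcp_rot"]).as_matrix();T[:3,3]=s["eef_pos"]
        T=T@np.array(c["hand_eye"])
    else:
        o=np.array(c["orientation"]);T=np.eye(4);T[:3,:3]=o if o.shape==(3,3) else R.from_euler('xyz',o).as_matrix();T[:3,3]=c["position"]
    return im,d,K,T,c
def cloud(d,K,T):
    v,u=np.mgrid[:d.shape[0],:d.shape[1]]
    p=np.stack([(u-K[0,2])/K[0,0]*d,-(v-K[1,2])/K[1,1]*d,-d],-1)
    return p@T[:3,:3].T+T[:3,3]
E
python3 - <<'E'
from h import *
for n in("top","scene"):
    im,d,K,T,c=cam(n); print(c)
    cv2.imwrite(f"pics/{n}0.png",im[:,:,::-1]); np.savez(f"{n}0.npz",im=im,P=cloud(d,K,T),d=d)
print(get_calibration("wrist"),state())
E
```

```text
pics
{'camera_matrix': array([[397.2833018 ,   0.        , 286.25318799],
       [  0.        , 397.2833018 , 214.02726238],
       [  0.        ,   0.        ,   1.        ]]), 'position': array([ 475.80586213,  -12.76967457, 1206.53736615]), 'orientation': array([ 0.07129133, -0.02381062, -1.55065617])}
{'camera_matrix': array([[429.41198896,   0.        , 279.8980457 ],
       [  0.        , 429.41198896, 212.00806353],
       [  0.        ,   0.        ,   1.        ]]), 'position': array([1161.53936979,  344.61889219,  976.39478355]), 'orientation': array([0.7393663 , 0.02096289, 2.04682918])}
{'camera_matrix': array([[340.51394018,   0.        , 284.18237225],
       [  0.        , 340.51394018, 212.78502869],
       [  0.        ,   0.        ,   1.        ]]), 'hand_eye': array([[-3.61940253e-04,  9.70878670e-01,  2.39571444e-01,
         6.61220563e+01],
       [ 9.99999913e-01,  3.01444232e-04,  2.89159866e-04,
         2.58957703e-01],
       [ 2.08521716e-04,  2.39571528e-01, -9.70878694e-01,
         1.91491586e+01],
       [ 0.00000000e+00,  0.00000000e+00,  0.00000000e+00,
         1.00000000e+00]])} {'t': 0.1, 'joints': array([ 1.03742346e+00,  4.91521817e-01,  1.55935250e+00, -3.14474469e-05,
        1.09172394e+00, -1.05619796e-01]), 'qvel': array([-0.00014162, -0.00199247, -0.00404093, -0.00188495, -0.00070285,
       -0.00104281]), 'tau': array([ 2.60775239e-03, -6.13630629e+01, -2.58601892e+01,  6.93697692e-02,
        4.69964056e-02, -3.60846150e-05]), 'eef_pos': array([259.25307061, 568.67957336, 404.21849358]), 'tcp_rot': array([-3.14058971e+00, -7.82771008e-05,  2.71385406e+00]), 'ft_force': array([-0.31701101,  0.83377942, -0.10265546]), 'moment': array([-0.0265278 , -0.04336875,  0.00630798]), 'grip_force': 0.0, 'opening': 0.9989223719415715}
```

View pics/top0.png

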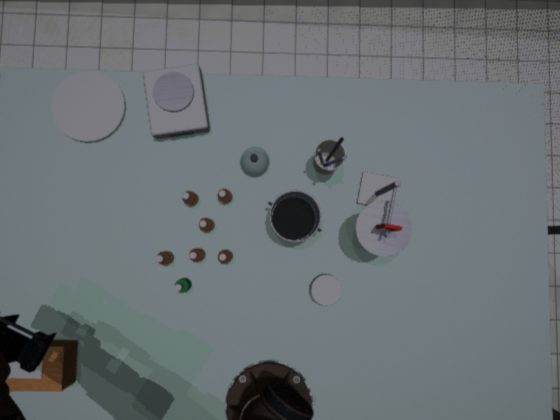

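View pics/scene0.png

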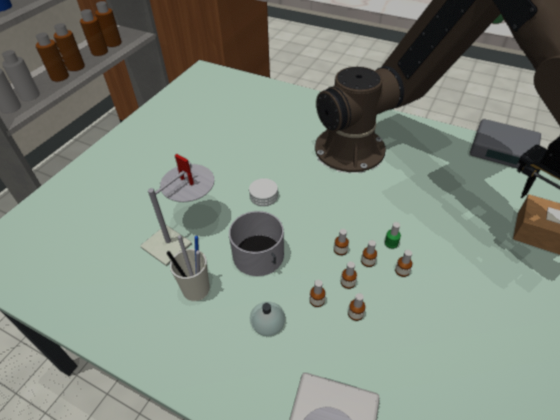

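The top view shows six amber bottles, at about (190,198), (225,196), (206,224), (197,255), (166,258) and (226,256). The green look-alike is at (183,285) and the canister at (295,217). The lid hangs at (384,229), with its handle at (388,227) and the hook's foot at (378,188). The scene view confirms six ambers.

```bash
python3 - <<'E'
import numpy as np,cv2
from scipy.optimize import least_squares
def fit(xy):
    f=lambda p:np.hypot(xy[:,0]-p[0],xy[:,1]-p[1])-p[2]
    r=least_squares(f,[*xy.mean(0),50],loss='soft_l1',f_scale=2);return r.x.round(1)
for n in("top","scene"):
    z=np.load(n+"0.npz");P=z['P'];im=z['im'].astype(int)
    print(n,"bench z",np.median(P[...,2][(abs(P[...,0]-500)<300)&(abs(P[...,1])<300)]))
    inb=(P[...,0]>300)&(P[...,0]<900)&(P[...,1]>-350)&(P[...,1]<420)&(z['d']>0)
    m=inb&(P[...,2]>25)&(P[...,2]<100)&(P[...,1]>80)
    N,l,st,ce=cv2.connectedComponentsWithStats(m.astype(np.uint8))
    for i in range(1,N):
        if st[i,4]<15: continue
        p=P[l==i]; t=p[p[:,2]>p[:,2].max()-8]
        print(ce[i].round(),st[i,4],"top",t.mean(0).round(1),len(t),"all",p.mean(0).round(1),im[l==i].mean(0).round())
    # canister rim
    m=inb&(abs(P[...,2]-106)<6)&(abs(P[...,1]+20)<110)&(P[...,0]>420)&(P[...,0]<660)
    p=P[m];print("rim",fit(p[:,:2]),len(p),p[:,2].mean())
    red=(im[...,0]>1.8*im[...,1]+20)&(im[...,0]>1.8*im[...,2]+20)&(P[...,2]>150)&inb
    p=P[red];print("red",len(p),p.mean(0),p.min(0),p.max(0))
    t=p[p[:,2]>p[:,2].max()-12]; 
    if len(t)>3:
        u=np.linalg.svd(t[:,:2]-t[:,:2].mean(0))[2][0]; print("handle top",t.mean(0),u)
    for lo,hi in((140,200),(185,212)):
        m=inb&(P[...,2]>lo)&(P[...,2]<hi)&(P[...,1]<-120)&~red; p=P[m]; print(lo,len(p),p.min(0).round(),p.max(0).round())
    m=inb&(P[...,1]<-120)&(P[...,2]>145)&(P[...,2]<175)&(P[...,0]<600);p=P[m];print("disc",fit(p[:,:2]),np.median(p[:,2]))
E
```

```text
top bench z -0.6882310731792813
[176. 115.] 2219 top [879.1 301.5  57. ] 430 all [844.4 291.6  49.1] [111. 111. 118.]
[245. 160.] 100 top [718.6  84.2  44.4] 42 all [717.1  87.5  37.2] [77. 89. 91.]
[224. 196.] 157 top [611.  145.6  82.6] 37 all [608.5 142.5  52.8] [80. 65. 59.]
[189. 198.] 160 top [601.6 247.7  83.2] 38 all [599.9 243.5  54.3] [77. 63. 58.]
[206. 225.] 155 top [523.5 196.5  82.6] 39 all [522.9 193.1  53.5] [80. 65. 59.]
[196. 255.] 157 top [434.5 221.1  83.5] 33 all [435.2 217.3  53.3] [80. 65. 60.]
[225. 257.] 156 top [432.  139.2  83.2] 40 all [432.3 136.3  54.2] [83. 67. 61.]
[164. 258.] 173 top [423.6 315.   82.8] 41 all [424.3 309.5  53.7] [76. 63. 58.]
[182. 286.] 171 top [344.9 259.   82.9] 39 all [347.3 255.   53.5] [53. 80. 61.]
rim [549.8 -61.8  70.5] 219 104.37998227313538
red 63 [ 519.47598773 -291.73928485  248.04611046] [ 514.03374003 -311.26965895  242.0582782 ] [ 525.89649331 -271.91315009  253.45929472]
handle top [ 519.47598773 -291.73928485  248.04611046] [-0.17094914 -0.98527986]
140 2244 [ 445. -350.  140.] [ 754. -120.  200.]
185 183 [ 495. -31
[... 577 characters left out ...]
 [620.6 147.4  52.3] [115.  96.  80.]
[357. 306.] 280 top [606.2 247.3  81.9] 55 all [612.  248.6  52.1] [113.  94.  78.]
[276. 320.] 180 top [724.6  83.9  44.4] 49 all [726.4  88.   35.8] [116. 130. 126.]
[333. 400.] 3035 top [874.5 282.1  56.2] 415 all [841.2 281.7  49. ] [170. 168. 166.]
rim [553.7 -62.2  70.5] 272 103.5091055754657
red 200 [ 525.49705059 -287.67516695  221.54494624] [ 514.41216924 -311.37877928  165.66958073] [ 530.55380242 -271.70224516  250.47672333]
handle top [ 524.46479276 -290.65502855  245.97806394] [0.17773966 0.98407754]
140 1608 [ 446. -349.  140.] [ 759. -120.  200.]
185 215 [ 497. -321.  185.] [ 702. -143.  212.]
disc [ 522.8 -286.8   50.4] 160.62882564300634
```

```bash
python3 - <<'E'
import cv2,numpy as np
a=cv2.imread("pics/top0.png")[160:290,330:430]; b=cv2.imread("pics/scene0.png")[140:270,130:230]
cv2.imwrite("pics/lid.png",cv2.resize(np.hstack([a,b]),None,fx=4,fy=4,interpolation=2))
E
```

```text
(no output)
```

View pics/lid.png

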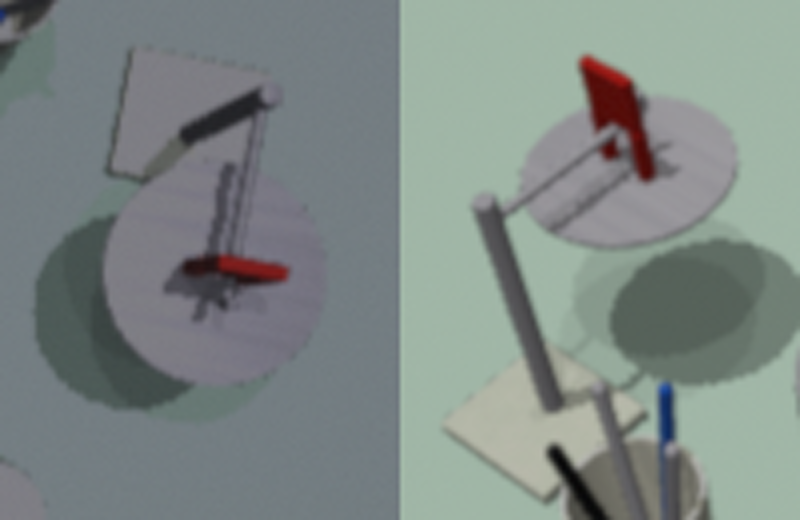

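The hook's arm points along roughly world -x, and the lid handle plate lies along y. Next I move the wrist camera over the bottles and the canister for one consistent measurement.

Emit:
arm_command --rows '[[[-0.85, -0.73, -0.17, 0, 0, 0, 0], [-0.85, -0.73, -0.17, 0, 0, 0, 0], [-0.85, -0.73, -0.17, 0, 0, 0, 0], [-0.85, -0.73, -0.17, 0, 0, 0, 0], [-0.85, -0.73, -0.17, 0, 0, 0, 0], [-0.85, -0.73, -0.17, 0, 0, 0, 0]]]'

```text
t: 0.6
eef_pos: [330.7, 414.6, 430.8]
tcp_rot: [3.141, 0.0, 2.711]
ft_force: [-0.0, 0.2, 0.4]
opening: 0.636
grip_force: 0.0
```

Emit:
arm_command --rows '[[[-0.85, -0.73, -0.17, 0, 0, 0, 0], [-0.85, -0.73, -0.17, 0, 0, 0, 0], [-0.85, -0.73, -0.17, 0, 0, 0, 0], [-0.85, -0.73, -0.17, 0, 0, 0, 0], [-0.85, -0.73, -0.17, 0, 0, 0, 0], [-0.85, -0.73, -0.17, 0, 0, 0, 0]]]'

```text
t: 1.1
eef_pos: [401.2, 263.0, 455.8]
tcp_rot: [3.141, 0.0, 2.711]
ft_force: [-0.2, -0.0, -0.2]
opening: 0.5
grip_force: 0.0
```

Emit:
arm_command --rows '[[[-0.85, -0.73, -0.17, 0, 0, 0, 0], [-0.85, -0.73, -0.17, 0, 0, 0, 0], [-0.85, -0.73, -0.17, 0, 0, 0, 0], [-0.85, -0.73, -0.17, 0, 0, 0, 0], [-0.85, -0.73, -0.17, 0, 0, 0, 0], [-0.85, -0.73, -0.17, 0, 0, 0, 0], [-0.85, -0.73, -0.17, 0, 0, 0, 0], [-0.85, -0.73, -0.17, 0, 0, 0, 0]]]'

```text
t: 1.77
eef_pos: [470.6, 112.9, 480.8]
tcp_rot: [-3.141, -0.001, 2.716]
ft_force: [-0.2, -0.3, -0.4]
opening: 0.505
grip_force: 0.0
```

```bash
python3 - <<'E'
from h import *
s=state();print(s['t'],s['eef_pos'],s['tcp_rot'],s['opening'])
im,d,K,T,c=cam("wrist")
cv2.imwrite("pics/w1.png",im[:,:,::-1]); np.savez("w1.npz",im=im,P=cloud(d,K,T),d=d,K=K,T=T)
E
```

```text
1.7667 [470.6181748  112.86609036 480.75470279] [-3.14149559e+00 -9.96371707e-04  2.71587957e+00] 0.5053438948464852
```

View pics/w1.png

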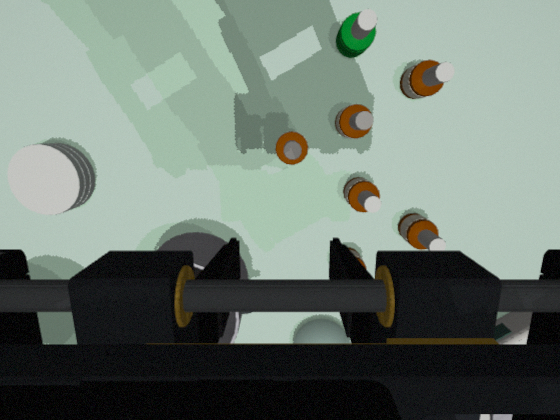

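The wrist view shows five amber caps at (292,148), (363,121), (444,72), (372,203) and (437,243), and the green one at (367,19). The gripper hides the sixth bottle and most of the canister. I measure the caps now and move to get a view of the canister.

```bash
cat >> h.py <<'E'
def ray(uv,z,K,T):
    r=T[:3,:3]@np.array([(uv[0]-K[0,2])/K[0,0],-(uv[1]-K[1,2])/K[1,1],-1]); return T[:3,3]+r*(z-T[2,3])/r[2]
def caps(im,P,d,K,T,z0=84,tol=7):
    m=(abs(P[...,2]-z0)<tol)&(d>0)&(d>150); out=[]
    N,l,st,ce=cv2.connectedComponentsWithStats(m.astype(np.uint8))
    for i in range(1,N):
        p=P[l==i]
        if st[i,4]<20 or np.ptp(p[:,:2],0).max()>40: continue
        p=p[p[:,2]>z0-5]; (c,r)=cv2.minEnclosingCircle(p[:,:2].astype(np.float32))
        out.append((ce[i].round(),p.mean(0).round(1),np.round(c,1),round(r,1)))
    return out
def mv(target,yaw=None):
    s=state();Rm=R.from_euler('xyz',s['tcp_rot']);t=Rm.inv().apply(np.array(target)-s['eef_pos'])
    print("t",round(s['t'],2),"shift",(t/150).round(3), "yawturn(tool z)", None if yaw is None else round(-((yaw-s['tcp_rot'][2]+np.pi)%(2*np.pi)-np.pi)/2/np.pi,4), "dist",np.linalg.norm(t).round())
E
python3 - <<'E'
from h import *
z=np.load("w1.npz")
for c in caps(*[z[k] for k in("im","P","d","K","T")]):print(*c)
for uv in[(292,148),(363,121),(444,72),(372,203),(437,243)]:print(ray(uv,84,z['K'],z['T']))
mv([640,-105,410])
E
```

```text
[367.  20.] [347.8 259.4  84.5] [347.5 260.4] 10.2
[443.  72.] [426.2 314.5  84.4] [426.3 315.6] 10.3
[364. 120.] [436.9 221.7  84.5] [437. 222.] 9.9
[292. 150.] [433.9 139.6  84.8] [434.1 139.5] 9.7
[372. 203.] [525.8 197.2  84.4] [526.5 197.6] 10.1
[436. 244.] [602.5 248.3  84.1] [604.2 248.4] 10.0
[202. 256.] [503.1  -8.6  84.8] [503.3  -8.9] 11.1
[229. 336.] [610.8 -26.3  84.6] [609.  -26.5] 17.0
[432.17977407 139.80786466  84.        ]
[437.63837822 220.67306205  84.        ]
[426.54944653 314.93764449  84.        ]
[525.68392166 197.36496574  84.        ]
[601.73128232 249.39944048  84.        ]
t 1.82 shift [-1.629 -0.857  0.471] yawturn(tool z) None dist 285.0
```

Emit:
arm_command --rows '[[[-0.81, -0.43, 0.1, 0, 0, 0, 0], [-0.81, -0.43, 0.1, 0, 0, 0, 0], [-0.81, -0.43, 0.1, 0, 0, 0, 0], [-0.81, -0.43, 0.1, 0, 0, 0, 0], [-0.81, -0.43, 0.1, 0, 0, 0, 0]]]'

```text
t: 2.23
eef_pos: [556.2, 1.2, 465.0]
tcp_rot: [-3.141, -0.001, 2.713]
ft_force: [-0.8, 0.8, 0.4]
opening: 0.499
grip_force: 0.0
```

Emit:
arm_command --rows '[[[-0.81, -0.43, 0.3, 0, 0, 0, 0], [-0.81, -0.43, 0.3, 0, 0, 0, 0], [-0.81, -0.43, 0.3, 0, 0, 0, 0], [-0.81, -0.43, 0.3, 0, 0, 0, 0], [-0.81, -0.43, 0.3, 0, 0, 0, 0], [-0.81, -0.43, 0.3, 0, 0, 0, 0], [-0.81, -0.43, 0.3, 0, 0, 0, 0], [-0.81, -0.43, 0.3, 0, 0, 0, 0]]]'

```text
t: 2.9
eef_pos: [638.0, -105.1, 422.2]
tcp_rot: [3.141, 0.001, 2.716]
ft_force: [-0.1, 0.3, -0.6]
opening: 0.5
grip_force: 0.0
```

```bash
python3 - <<'E'
from h import *
from scipy.optimize import least_squares
s=state();print(s['t'],s['eef_pos'])
im,d,K,T,c=cam("wrist"); P=cloud(d,K,T)
cv2.imwrite("pics/w2.png",im[:,:,::-1]); np.savez("w2.npz",im=im,P=P,d=d,K=K,T=T)
m=(abs(P[...,2]-106)<4)&(d>150)&(np.hypot(P[...,0]-551,P[...,1]+62)<85)
p=P[m];f=lambda q:np.hypot(p[:,0]-q[0],p[:,1]-q[1])-q[2]
print(least_squares(f,[551,-62,71],loss='soft_l1',f_scale=1).x,len(p),np.percentile(p[:,2],[10,50,90]))
m=(np.hypot(P[...,0]-551,P[...,1]+62)<50)&(d>150)&(P[...,2]<60);print("liner",np.median(P[m][:,2]))
E
```

```text
2.9 [ 638.00582801 -105.13796187  422.21695421]
[552.96006458 -61.91615934  70.02832538] 3024 [103.94094279 106.49480241 107.55687588]
liner 8.8737019138037
```

View pics/w2.png

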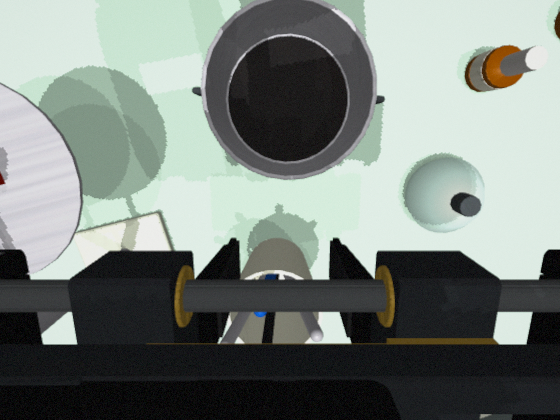

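The canister's rim is fully visible, centred near (290,90). The sixth bottle's cap is at (537,57), the tool cup sits under the gripper, and the lid's edge shows at the left.

```bash
python3 - <<'E'
from h import *
from scipy.optimize import least_squares
z=np.load("w2.npz");P,d,K,T=[z[k] for k in("P","d","K","T")]
def fit(p):
    f=lambda q:np.hypot(p[:,0]-q[0],p[:,1]-q[1])-q[2]
    return least_squares(f,[551,-62,71],loss='soft_l1',f_scale=.7).x.round(2)
r=np.hypot(P[...,0]-552,P[...,1]+62)
for lo in(104,105.5): print(fit(P[(P[...,2]>lo)&(P[...,2]<109)&(d>150)&(r<82)]))
m=((P[...,2]>95)&(d>150)&(r<80)).astype(np.uint8)
cs,_=cv2.findContours(m,cv2.RETR_EXTERNAL,cv2.CHAIN_APPROX_NONE);c=max(cs,key=len)[:,0]
c=c[c[:,1]>1];q=np.array([ray(x,106,K,T) for x in c]);print("outer",fit(q))
for c in caps(z['im'],P,d,K,T):print(*c)
print(state()['joints'])
E
```

```text
[552.88 -61.87  70.21]
[552.81 -61.83  70.37]
outer [552.6  -61.75  72.23]
[534.  58.] [613.4 144.5  84.2] [613.3 146. ] 10.7
[197.  90.] [ 516.1 -134.2   85.9] [ 516.4 -134.6] 4.6
[380.  99.] [589.6  10.4  86. ] [589.7  10.4] 4.3
[272. 313.] [ 739.6 -165.    89.3] [ 740.6 -166.8] 4.7
[256. 323.] [ 745.3 -186.7   85.4] [ 744.6 -186.4] 10.2
[288. 325.] [ 762.4 -156.6   85.2] [ 760.4 -155.7] 16.5
[-2.65750497e-01  5.06831976e-01  1.48050328e+00  2.39912136e-04
  1.15319045e+00 -1.41053300e+00]
```

Canister centre is C = (552.7, -61.8). The six bottles are all measured, with cap radius about 10, which matches. I'll write a planner that prints the numbers for the moves.

```bash
cat >> h.py <<'E'
C=np.array([552.7,-61.8])
def slot(a,r=45.5): return C+r*np.array([np.cos(np.radians(a)),np.sin(np.radians(a))])
def plan(*wps,start=None):
    """wps: (x,y,z,yawdeg); prints per-call shift+turn numbers, split to fit +-1"""
    s=state(); p=np.array(s['eef_pos']); y=s['tcp_rot'][2]
    if start is not None: p=np.array(start[:3]);y=np.radians(start[3])
    print("t %.1f at %s yaw %.1f F %s op %.3f"%(s['t'],s['eef_pos'].round(1),np.degrees(s['tcp_rot'][2]),s['ft_force'].round(1),s['opening']))
    for w in wps:
        q=np.array(w[:3]);dy=(np.radians(w[3])-y+np.pi)%(2*np.pi)-np.pi
        loc=lambda v,a:np.array([v[0]*np.cos(a)+v[1]*np.sin(a),v[0]*np.sin(a)-v[1]*np.cos(a),-v[2]])/150
        n=1
        while max(np.abs(loc((q-p)/n,y+i*dy/n)).max() for i in range(n))>1:n+=1
        for i in range(n): print("  ",loc((q-p)/n,y+i*dy/n).round(3).tolist(),"rz",round(-dy/n/2/np.pi,4),"mm",round(np.linalg.norm(q-p)/n),"deg",round(np.degrees(dy)/n))
        p,y=q,y+dy
E
python3 - <<'E'
from h import *
F=(613.3,145.5)
plan((*F,380,120),(*F,245,120),(*F,380,120),(*C,380,120),(*C,262,120),(*C,253,120))
E
```

```text
t 3.0 at [ 638.1 -105.4  422.3] yaw 155.6 F [ 0.2 -0.7 -0.3] op 0.500
   [0.421, 0.727, 0.141] rz 0.0494 mm 128 deg -18
   [0.623, 0.564, 0.141] rz 0.0494 mm 128 deg -18
   [0.0, 0.0, 0.9] rz -0.0 mm 135 deg 0
   [0.0, 0.0, -0.9] rz -0.0 mm 135 deg 0
   [-0.497, -0.52, -0.0] rz -0.0 mm 108 deg 0
   [-0.497, -0.52, -0.0] rz -0.0 mm 108 deg 0
   [0.0, 0.0, 0.787] rz -0.0 mm 118 deg 0
   [0.0, 0.0, 0.06] rz -0.0 mm 9 deg 0
```

Emit:
arm_command --rows '[[[0.421, 0.727, 0.141, 0, 0, 0.0494, 0], [0.421, 0.727, 0.141, 0, 0, 0.0494, 0], [0.421, 0.727, 0.141, 0, 0, 0.0494, 0], [0.421, 0.727, 0.141, 0, 0, 0.0494, 0], [0.421, 0.727, 0.141, 0, 0, 0.0494, 0]]]'

```text
t: 3.37
eef_pos: [625.6, 21.4, 400.6]
tcp_rot: [3.141, 0.0, 2.408]
ft_force: [0.3, -0.6, 0.1]
opening: 0.501
grip_force: 0.0
```

Emit:
arm_command --rows '[[[0.623, 0.564, 0.141, 0, 0, 0.0494, 0], [0.623, 0.564, 0.141, 0, 0, 0.0494, 0], [0.623, 0.564, 0.141, 0, 0, 0.0494, 0], [0.623, 0.564, 0.141, 0, 0, 0.0494, 0], [0.623, 0.564, 0.141, 0, 0, 0.0494, 0], [0.623, 0.564, 0.141, 0, 0, 0.0494, 0], [0.623, 0.564, 0.141, 0, 0, 0.0494, 0], [0.623, 0.564, 0.141, 0, 0, 0.0494, 0]]]'

```text
t: 4.03
eef_pos: [614.5, 142.2, 379.4]
tcp_rot: [3.141, 0.0, 2.092]
ft_force: [0.9, 0.1, 0.1]
opening: 0.497
grip_force: 0.0
```

```bash
python3 - <<'E'
from h import *
F=(613.3,145.5)
plan((*F,245,120),(*F,380,120),(*C,380,120))
E
```

```text
t 4.0 at [614.5 142.2 379.4] yaw 119.9 F [0.9 0.1 0.1] op 0.497
   [0.023, 0.004, 0.896] rz -0.0004 mm 134 deg 0
   [0.0, 0.0, -0.9] rz -0.0 mm 135 deg 0
   [-0.497, -0.52, -0.0] rz -0.0 mm 108 deg 0
   [-0.497, -0.52, -0.0] rz -0.0 mm 108 deg 0
```

Emit:
arm_command --rows '[[[0.023, 0.004, 0.4, 0, 0, 0, 0], [0.023, 0.004, 0.7, 0, 0, 0, 0], [0.023, 0.004, 0.896, 0, 0, 0, 0], [0.023, 0.004, 0.896, 0, 0, 0, 0], [0.023, 0.004, 0.896, 0, 0, 0, 0], [0.023, 0.004, 0.896, 0, 0, 0, 0], [0.023, 0.004, 0.896, 0, 0, 0, 0], [0.023, 0.004, 0.896, 0, 0, 0, 0]]]'

```text
t: 4.7
eef_pos: [613.5, 147.0, 247.1]
tcp_rot: [3.138, 0.001, 2.093]
ft_force: [0.3, -0.4, 0.9]
opening: 0.498
grip_force: 0.0
```

Emit:
arm_command --rows '[[[0, 0, 0, 0, 0, 0, -0.6], [0, 0, 0, 0, 0, 0, -0.6], [0, 0, 0, 0, 0, 0, -1], [0, 0, 0, 0, 0, 0, -1], [0, 0, 0, 0, 0, 0, -1], [0, 0, 0, 0, 0, 0, -1], [0, 0, 0, 0, 0, 0, -1]]]'

```text
t: 5.28
eef_pos: [613.0, 147.1, 244.7]
tcp_rot: [3.141, -0.0, 2.093]
ft_force: [0.1, 0.6, 2.3]
opening: 0.203
grip_force: 30.0
```

Emit:
arm_command --rows '[[[0, 0, -0.2, 0, 0, 0, -1], [0, 0, -0.5, 0, 0, 0, -1], [0, 0, -0.8, 0, 0, 0, -1], [0, 0, -0.9, 0, 0, 0, -1], [0, 0, -0.9, 0, 0, 0, -1], [0, 0, -0.9, 0, 0, 0, -1]]]'

```text
t: 5.78
eef_pos: [612.7, 147.1, 380.1]
tcp_rot: [3.14, 0.001, 2.093]
ft_force: [0.4, 0.8, -0.8]
opening: 0.204
grip_force: 30.0
```

```bash
python3 - <<'E'
from h import *
plan((*C,380,120))
E
```

```text
t 5.8 at [612.7 147.1 380.1] yaw 119.9 F [ 0.4  0.8 -0.8] op 0.204
   [-0.504, -0.521, 0.0] rz -0.0001 mm 109 deg 0
   [-0.503, -0.521, 0.0] rz -0.0001 mm 109 deg 0
```

```bash
python3 - <<'E'
from h import *
plan((551.85,-60.3,380,120),(551.85,-60.3,265,120))
E
```

```text
t 5.8 at [612.7 147.1 380.1] yaw 119.9 F [ 0.4  0.8 -0.8] op 0.204
   [-0.498, -0.521, 0.0] rz -0.0001 mm 108 deg 0
   [-0.498, -0.521, 0.0] rz -0.0001 mm 108 deg 0
   [0.0, 0.0, 0.767] rz -0.0 mm 115 deg 0
```

Emit:
arm_command --rows '[[[-0.15, -0.15, 0, 0, 0, 0, -1], [-0.33, -0.34, 0, 0, 0, 0, -1], [-0.498, -0.521, 0, 0, 0, 0, -1], [-0.498, -0.521, 0, 0, 0, 0, -1]]]'

```text
t: 6.12
eef_pos: [581.0, 39.1, 377.3]
tcp_rot: [-3.137, -0.002, 2.09]
ft_force: [0.6, 1.0, -1.3]
opening: 0.205
grip_force: 30.0
```

Emit:
arm_command --rows '[[[-0.17, -0.17, 0, 0, 0, 0, -1], [-0.34, -0.35, 0, 0, 0, 0, -1], [-0.45, -0.47, 0, 0, 0, 0, -1], [-0.498, -0.521, 0, 0, 0, 0, -1], [-0.498, -0.521, 0, 0, 0, 0, -1], [-0.498, -0.521, 0, 0, 0, 0, -1], [-0.498, -0.521, 0, 0, 0, 0, -1], [-0.498, -0.521, 0, 0, 0, 0, -1], [-0.498, -0.521, 0, 0, 0, 0, -1]]]'

```text
t: 6.87
eef_pos: [552.3, -59.3, 379.3]
tcp_rot: [-3.142, -0.0, 2.094]
ft_force: [-0.0, 0.0, -1.1]
opening: 0.205
grip_force: 30.0
```

```bash
python3 - <<'E'
from h import *
plan((551.85,-60.3,265,120))
E
```

```text
t 6.9 at [552.3 -59.3 379.3] yaw 120.0 F [-0.   0.  -1.1] op 0.205
   [-0.004, -0.006, 0.762] rz 0.0 mm 114 deg 0
```

Emit:
arm_command --rows '[[[-0.004, -0.006, 0.2, 0, 0, 0, -1], [-0.004, -0.006, 0.4, 0, 0, 0, -1], [-0.004, -0.006, 0.6, 0, 0, 0, -1], [-0.004, -0.006, 0.7, 0, 0, 0, -1], [-0.004, -0.006, 0.76, 0, 0, 0, -1], [-0.004, -0.006, 0.76, 0, 0, 0, -1], [-0.004, -0.006, 0.76, 0, 0, 0, -1], [-0.004, -0.006, 0.76, 0, 0, 0, -1]]]'

```text
t: 7.53
eef_pos: [551.9, -61.2, 266.7]
tcp_rot: [3.14, 0.001, 2.093]
ft_force: [-0.7, -0.0, -1.4]
opening: 0.208
grip_force: 30.0
```

Emit:
arm_command --rows '[[[0, 0, 0.02, 0, 0, 0, -1], [0, 0, 0.04, 0, 0, 0, -1], [0, 0, 0.055, 0, 0, 0, -1], [0, 0, 0.065, 0, 0, 0, -1], [0, 0, 0.072, 0, 0, 0, -1], [0, 0, 0.072, 0, 0, 0, -1], [0, 0, 0.072, 0, 0, 0, -1], [0, 0, 0.072, 0, 0, 0, -1]]]'

```text
t: 8.2
eef_pos: [551.6, -61.3, 254.8]
tcp_rot: [3.141, -0.0, 2.093]
ft_force: [0.2, -0.2, -1.5]
opening: 0.205
grip_force: 30.0
```

```bash
python3 - <<'E'
from h import *
plan((551.85,-60.3,253,120))
E
```

```text
t 8.2 at [551.6 -61.3 254.8] yaw 119.9 F [ 0.2 -0.2 -1.5] op 0.205
   [0.005, 0.005, 0.012] rz -0.0002 mm 2 deg 0
```

Emit:
arm_command --rows '[[[0.005, 0.005, 0.005, 0, 0, 0, -1], [0.005, 0.005, 0.01, 0, 0, 0, -1], [0.005, 0.005, 0.014, 0, 0, 0, -1], [0.005, 0.005, 0.014, 0, 0, 0, -1], [0.005, 0.005, 0.014, 0, 0, 0, -1]]]'

```text
t: 8.62
eef_pos: [551.9, -60.3, 252.6]
tcp_rot: [3.141, -0.0, 2.093]
ft_force: [-0.6, -0.5, -0.2]
opening: 0.207
grip_force: 30.0
```

Emit:
arm_command --rows '[[[0, 0, 0, 0, 0, 0, -0.4], [0, 0, 0, 0, 0, 0, -0.4], [0, 0, 0, 0, 0, 0, -0.4], [0, 0, 0, 0, 0, 0, -0.4], [0, 0, 0, 0, 0, 0, -0.4]]]'

```text
t: 9.03
eef_pos: [551.9, -60.3, 252.7]
tcp_rot: [3.141, 0.0, 2.093]
ft_force: [0.9, 0.2, 0.5]
opening: 0.298
grip_force: 0.0
```

Emit:
arm_command --rows '[[[0, 0, -0.1, 0, 0, 0, -0.4], [0, 0, -0.25, 0, 0, 0, -0.4], [0, 0, -0.5, 0, 0, 0, -0.4], [0, 0, -0.75, 0, 0, 0, -0.4], [0, 0, -0.85, 0, 0, 0, 0], [0, 0, -0.85, 0, 0, 0, 0], [0, 0, -0.85, 0, 0, 0, 0]]]'

```text
t: 9.62
eef_pos: [551.6, -60.2, 380.6]
tcp_rot: [3.14, 0.001, 2.093]
ft_force: [0.3, -0.5, -0.4]
opening: 0.455
grip_force: 0.0
```

```bash
python3 - <<'E'
from h import *
im,d,K,T,c=cam("top")
for q in caps(im,cloud(d,K,T),d,K,T,z0=83):print(*q)
E=(603,248.4)
plan((*E,380,120),(*E,245,120),(*slot(120),380,120))
E
```

```text
[186. 196.] [601.8 247.9  81.7] [601.9 248.4] 9.7
[203. 224.] [523.5 196.7  82.6] [523.6 196.9] 10.0
[193. 255.] [435.  221.2  83. ] [435.2 220.9] 9.4
[222. 257.] [432.1 138.9  82.6] [431.7 139. ] 9.8
[159. 259.] [423.6 314.4  83. ] [423.5 314.5] 9.8
[178. 288.] [345.4 259.3  82.8] [344.9 259.6] 10.1
t 9.7 at [551.5 -60.2 379.5] yaw 119.9 F [ 0.3  0.7 -0.4] op 0.477
   [0.806, 0.662, -0.002] rz -0.0001 mm 156 deg 0
   [0.806, 0.662, -0.002] rz -0.0001 mm 156 deg 0
   [0.0, 0.0, 0.9] rz -0.0 mm 135 deg 0
   [-0.66, -0.662, -0.45] rz -0.0 mm 156 deg 0
   [-0.66, -0.662, -0.45] rz -0.0 mm 156 deg 0
```

Bottle 1 is in the centre and the other bottles haven't moved. Next is bottle E, for slot 120°.

Emit:
arm_command --rows '[[[0.806, 0.662, 0, 0, 0, 0, 0], [0.806, 0.662, 0, 0, 0, 0, 0], [0.806, 0.662, 0, 0, 0, 0, 0], [0.806, 0.662, 0, 0, 0, 0, 0], [0.806, 0.662, 0, 0, 0, 0, 0]]]'

```text
t: 10.08
eef_pos: [577.8, 98.6, 378.1]
tcp_rot: [-3.14, -0.002, 2.097]
ft_force: [0.2, -0.3, 0.7]
opening: 0.495
grip_force: 0.0
```

Emit:
arm_command --rows '[[[0.805, 0.668, 0, 0, 0, 0, 0], [0.805, 0.668, 0, 0, 0, 0, 0], [0.805, 0.668, 0, 0, 0, 0, 0], [0.805, 0.668, 0, 0, 0, 0, 0], [0.805, 0.668, 0.2, 0, 0, 0, 0], [0.805, 0.668, 0.4, 0, 0, 0, 0], [0.805, 0.668, 0.4, 0, 0, 0, 0], [0.805, 0.668, 0.4, 0, 0, 0, 0], [0.805, 0.668, 0.4, 0, 0, 0, 0], [0.805, 0.668, 0.4, 0, 0, 0, 0]]]'

```text
t: 10.92
eef_pos: [604.6, 248.2, 321.7]
tcp_rot: [3.14, 0.0, 2.092]
ft_force: [0.8, -0.8, -0.3]
opening: 0.5
grip_force: 0.0
```

```bash
python3 - <<'E'
from h import *
plan((604,248.7,245,120))
E
```

```text
t 10.9 at [604.6 248.2 321.7] yaw 119.9 F [ 0.8 -0.8 -0.3] op 0.500
   [0.005, -0.002, 0.511] rz -0.0003 mm 77 deg 0
```

Emit:
arm_command --rows '[[[0.002, 0, 0.25, 0, 0, 0, 0], [0.002, 0, 0.45, 0, 0, 0, 0], [0.002, 0, 0.507, 0, 0, 0, 0], [0.002, 0, 0.507, 0, 0, 0, 0], [0.002, 0, 0.507, 0, 0, 0, 0], [0.002, 0, 0.507, 0, 0, 0, 0], [0.002, 0, 0.507, 0, 0, 0, 0], [0.002, 0, 0.507, 0, 0, 0, 0]]]'

```text
t: 11.58
eef_pos: [604.3, 249.0, 245.7]
tcp_rot: [3.139, 0.0, 2.093]
ft_force: [-0.1, -0.0, 0.5]
opening: 0.498
grip_force: 0.0
```

Emit:
arm_command --rows '[[[0, 0, 0, 0, 0, 0, -0.6], [0, 0, 0, 0, 0, 0, -0.6], [0, 0, 0, 0, 0, 0, -1], [0, 0, 0, 0, 0, 0, -1], [0, 0, 0, 0, 0, 0, -1], [0, 0, 0, 0, 0, 0, -1], [0, 0, 0, 0, 0, 0, -1]]]'

```text
t: 12.17
eef_pos: [604.1, 248.9, 244.1]
tcp_rot: [-3.142, -0.0, 2.093]
ft_force: [0.5, 0.0, 0.3]
opening: 0.201
grip_force: 30.0
```

Emit:
arm_command --rows '[[[0, 0, -0.2, 0, 0, 0, -1], [0, 0, -0.5, 0, 0, 0, -1], [0, 0, -0.8, 0, 0, 0, -1], [0, 0, -0.9, 0, 0, 0, -1], [0, 0, -0.9, 0, 0, 0, -1], [0, 0, -0.9, 0, 0, 0, -1]]]'

```text
t: 12.67
eef_pos: [603.8, 248.9, 379.8]
tcp_rot: [3.14, 0.0, 2.093]
ft_force: [0.0, -0.2, -1.7]
opening: 0.203
grip_force: 30.0
```

```bash
python3 - <<'E'
from h import *
plan((*slot(120),380,120),(*slot(120),265,120))
E
```

```text
t 12.7 at [603.8 248.9 379.8] yaw 119.9 F [ 0.  -0.2 -1.7] op 0.203
   [-0.661, -0.664, -0.001] rz -0.0001 mm 141 deg 0
   [-0.66, -0.665, -0.001] rz -0.0001 mm 141 deg 0
   [0.0, 0.0, 0.767] rz -0.0 mm 115 deg 0
```

Emit:
arm_command --rows '[[[-0.2, -0.2, 0, 0, 0, 0, -1], [-0.4, -0.4, 0, 0, 0, 0, -1], [-0.6, -0.6, 0, 0, 0, 0, -1], [-0.66, -0.664, 0, 0, 0, 0, -1], [-0.66, -0.664, 0, 0, 0, 0, -1]]]'

```text
t: 13.08
eef_pos: [566.3, 110.5, 377.3]
tcp_rot: [-3.138, -0.001, 2.09]
ft_force: [0.8, -0.6, -1.7]
opening: 0.207
grip_force: 30.0
```

Emit:
arm_command --rows '[[[-0.2, -0.2, 0, 0, 0, 0, -1], [-0.4, -0.4, 0, 0, 0, 0, -1], [-0.56, -0.56, 0, 0, 0, 0, -1], [-0.63, -0.635, 0, 0, 0, 0, -1], [-0.66, -0.664, 0, 0, 0, 0, -1], [-0.66, -0.664, 0, 0, 0, 0, -1], [-0.66, -0.664, 0.15, 0, 0, 0, -1], [-0.66, -0.664, 0.15, 0, 0, 0, -1], [-0.66, -0.664, 0.15, 0, 0, 0, -1], [-0.66, -0.664, 0.15, 0, 0, 0, -1]]]'

```text
t: 13.92
eef_pos: [530.6, -21.1, 356.7]
tcp_rot: [-3.141, -0.0, 2.094]
ft_force: [0.1, 0.3, -1.6]
opening: 0.207
grip_force: 30.0
```

```bash
python3 - <<'E'
from h import *
plan((*slot(120),265,120))
E
```

```text
t 13.9 at [530.6 -21.1 356.7] yaw 120.0 F [ 0.1  0.3 -1.6] op 0.207
   [-0.005, -0.008, 0.612] rz -0.0 mm 92 deg 0
```

Emit:
arm_command --rows '[[[0, 0, 0.2, 0, 0, 0, -1], [0, 0, 0.4, 0, 0, 0, -1], [0, 0, 0.5, 0, 0, 0, -1], [0, 0, 0.57, 0, 0, 0, -1], [0, 0, 0.6, 0, 0, 0, -1], [0, 0, 0.6, 0, 0, 0, -1], [0, 0, 0.6, 0, 0, 0, -1], [0, 0, 0.6, 0, 0, 0, -1]]]'

```text
t: 14.58
eef_pos: [530.5, -22.0, 267.7]
tcp_rot: [3.14, 0.001, 2.093]
ft_force: [0.5, 0.3, -0.8]
opening: 0.204
grip_force: 30.0
```

```bash
python3 - <<'E'
from h import *
plan((*slot(120),252.7,120))
E
```

```text
t 14.6 at [530.5 -22.  267.7] yaw 119.9 F [ 0.5  0.3 -0.8] op 0.204
   [-0.001, -0.004, 0.1] rz -0.0002 mm 15 deg 0
```

Emit:
arm_command --rows '[[[0, -0.003, 0.03, 0, 0, 0, -1], [0, -0.003, 0.06, 0, 0, 0, -1], [0, -0.003, 0.08, 0, 0, 0, -1], [0, -0.003, 0.09, 0, 0, 0, -1], [0, -0.003, 0.093, 0, 0, 0, -1], [0, -0.003, 0.093, 0, 0, 0, -1], [0, -0.003, 0.093, 0, 0, 0, -1], [0, -0.003, 0.093, 0, 0, 0, -1]]]'

```text
t: 15.25
eef_pos: [529.8, -22.3, 252.7]
tcp_rot: [3.141, 0.0, 2.093]
ft_force: [0.4, -0.6, -0.6]
opening: 0.204
grip_force: 30.0
```

Emit:
arm_command --rows '[[[0, 0, 0, 0, 0, 0, -0.4], [0, 0, 0, 0, 0, 0, -0.4], [0, 0, 0, 0, 0, 0, -0.4], [0, 0, 0, 0, 0, 0, -0.4], [0, 0, 0, 0, 0, 0, -0.4]]]'

```text
t: 15.67
eef_pos: [529.8, -22.3, 252.7]
tcp_rot: [3.141, 0.0, 2.093]
ft_force: [-0.9, -0.2, -0.2]
opening: 0.298
grip_force: 0.0
```

Emit:
arm_command --rows '[[[0, 0, -0.1, 0, 0, 0, -0.4], [0, 0, -0.25, 0, 0, 0, -0.4], [0, 0, -0.5, 0, 0, 0, -0.4], [0, 0, -0.75, 0, 0, 0, -0.4], [0, 0, -0.85, 0, 0, 0, 0], [0, 0, -0.85, 0, 0, 0, 0], [0, 0, -0.85, 0, 0, 0, 0]]]'

```text
t: 16.25
eef_pos: [529.5, -22.2, 380.6]
tcp_rot: [3.14, 0.001, 2.093]
ft_force: [0.3, 0.1, 0.3]
opening: 0.46
grip_force: 0.0
```

```bash
python3 - <<'E'
from h import *
im,d,K,T,c=cam("top")
for q in caps(im,cloud(d,K,T),d,K,T,z0=83):print(*q)
D=(526.2,197.4)
plan((*D,320,60))
E
```

```text
[203. 224.] [524.  196.5  82.6] [524.1 197.2] 9.9
[193. 255.] [435.  221.   83.1] [434.9 220.6] 9.3
[222. 257.] [431.9 139.2  82.5] [431.7 139.1] 9.6
[159. 259.] [423.6 315.   82.7] [423.8 315.4] 9.7
[178. 288.] [344.9 259.3  82.4] [345.1 259.5] 9.5
t 16.3 at [529.5 -22.2 379.5] yaw 119.9 F [-0.9 -0.2 -0. ] op 0.480
   [0.64, 0.356, 0.198] rz 0.0832 mm 114 deg -30
   [0.732, -0.012, 0.198] rz 0.0832 mm 114 deg -30
```

Emit:
arm_command --rows '[[[0.64, 0.356, 0.198, 0, 0, 0.0832, 0], [0.64, 0.356, 0.198, 0, 0, 0.0832, 0], [0.64, 0.356, 0.198, 0, 0, 0.0832, 0], [0.64, 0.356, 0.198, 0, 0, 0.0832, 0], [0.64, 0.356, 0.198, 0, 0, 0.0832, 0], [0.64, 0.356, 0.198, 0, 0, 0.0832, 0]]]'

```text
t: 16.8
eef_pos: [528.0, 88.2, 348.6]
tcp_rot: [-3.138, 0.0, 1.569]
ft_force: [0.0, -1.0, -0.6]
opening: 0.502
grip_force: 0.0
```

Emit:
arm_command --rows '[[[0.732, -0.012, 0.198, 0, 0, 0.0832, 0], [0.732, -0.012, 0.198, 0, 0, 0.0832, 0], [0.732, -0.012, 0.198, 0, 0, 0.0832, 0], [0.732, -0.012, 0.198, 0, 0, 0.0832, 0], [0.732, -0.012, 0.198, 0, 0, 0.0832, 0], [0.732, -0.012, 0.198, 0, 0, 0.0832, 0], [0.732, -0.012, 0.198, 0, 0, 0.0832, 0], [0.732, -0.012, 0.198, 0, 0, 0.0832, 0], [0.732, -0.012, 0.198, 0, 0, 0.0832, 0]]]'

```text
t: 17.55
eef_pos: [526.6, 196.8, 320.6]
tcp_rot: [-3.141, 0.0, 1.049]
ft_force: [-0.4, -0.6, 0.2]
opening: 0.499
grip_force: 0.0
```

```bash
python3 - <<'E'
from h import *
plan((526.2,197.4,244.5,60))
E
```

```text
t 17.6 at [526.6 196.8 320.6] yaw 60.1 F [-0.4 -0.6  0.2] op 0.499
   [0.002, -0.004, 0.507] rz 0.0002 mm 76 deg 0
```

Emit:
arm_command --rows '[[[0, 0, 0.25, 0, 0, 0, 0], [0, 0, 0.45, 0, 0, 0, 0], [0, 0, 0.505, 0, 0, 0, 0], [0, 0, 0.505, 0, 0, 0, 0], [0, 0, 0.505, 0, 0, 0, 0], [0, 0, 0.505, 0, 0, 0, 0], [0, 0, 0.505, 0, 0, 0, 0], [0, 0, 0.505, 0, 0, 0, 0]]]'

```text
t: 18.22
eef_pos: [526.6, 197.4, 246.3]
tcp_rot: [3.14, -0.002, 1.048]
ft_force: [0.6, -0.9, -0.2]
opening: 0.502
grip_force: 0.0
```

Emit:
arm_command --rows '[[[0, 0, 0, 0, 0, 0, -0.6], [0, 0, 0, 0, 0, 0, -0.6], [0, 0, 0, 0, 0, 0, -1], [0, 0, 0, 0, 0, 0, -1], [0, 0, 0, 0, 0, 0, -1], [0, 0, 0, 0, 0, 0, -1], [0, 0, 0, 0, 0, 0, -1]]]'

```text
t: 18.8
eef_pos: [526.5, 197.4, 245.0]
tcp_rot: [-3.142, -0.0, 1.047]
ft_force: [0.2, -0.0, 1.8]
opening: 0.207
grip_force: 30.0
```

Emit:
arm_command --rows '[[[0, 0, -0.2, 0, 0, 0, -1], [0, 0, -0.5, 0, 0, 0, -1], [0, 0, -0.8, 0, 0, 0, -1], [0, 0, -0.9, 0, 0, 0, -1], [0, 0, -0.9, 0, 0, 0, -1], [0, 0, -0.9, 0, 0, 0, -1]]]'

```text
t: 19.3
eef_pos: [526.2, 197.3, 380.7]
tcp_rot: [3.14, -0.001, 1.048]
ft_force: [0.9, -0.1, -1.5]
opening: 0.203
grip_force: 30.0
```

Emit:
arm_command --rows '[[[-0.2, 0.18, 0, 0, 0, 0, -1], [-0.4, 0.37, 0, 0, 0, 0, -1], [-0.552, 0.509, 0, 0, 0, 0, -1], [-0.552, 0.509, 0, 0, 0, 0, -1], [-0.552, 0.509, 0, 0, 0, 0, -1]]]'

```text
t: 19.72
eef_pos: [551.4, 86.1, 378.0]
tcp_rot: [-3.139, 0.002, 1.045]
ft_force: [0.3, -0.4, -1.2]
opening: 0.204
grip_force: 30.0
```

```bash
python3 - <<'E'
from h import *
plan((*slot(60),380,60))
E
```

```text
t 19.7 at [551.4  86.1 378. ] yaw 59.9 F [ 0.3 -0.4 -1.2] op 0.204
   [-0.545, 0.502, -0.013] rz -0.0004 mm 111 deg 0
```

Emit:
arm_command --rows '[[[-0.2, 0.18, 0, 0, 0, 0, -1], [-0.4, 0.37, 0, 0, 0, 0, -1], [-0.51, 0.47, 0, 0, 0, 0, -1], [-0.55, 0.507, 0, 0, 0, 0, -1], [-0.55, 0.507, 0, 0, 0, 0, -1], [-0.55, 0.507, 0.1, 0, 0, 0, -1], [-0.55, 0.507, 0.15, 0, 0, 0, -1], [-0.55, 0.507, 0.15, 0, 0, 0, -1], [-0.55, 0.507, 0.15, 0, 0, 0, -1], [-0.55, 0.507, 0.15, 0, 0, 0, -1]]]'

```text
t: 20.55
eef_pos: [575.9, -21.1, 357.7]
tcp_rot: [3.142, -0.0, 1.049]
ft_force: [-0.1, -0.2, -1.6]
opening: 0.206
grip_force: 30.0
```

```bash
python3 - <<'E'
from h import *
plan((*slot(60),267,60))
E
```

```text
t 20.6 at [575.9 -21.1 357.7] yaw 60.1 F [-0.1 -0.2 -1.6] op 0.206
   [-0.009, 0.002, 0.605] rz 0.0002 mm 91 deg 0
```

Emit:
arm_command --rows '[[[-0.003, 0, 0.2, 0, 0, 0, -1], [-0.003, 0, 0.4, 0, 0, 0, -1], [-0.003, 0, 0.5, 0, 0, 0, -1], [-0.003, 0, 0.57, 0, 0, 0, -1], [-0.003, 0, 0.6, 0, 0, 0, -1], [-0.003, 0, 0.6, 0, 0, 0, -1], [-0.003, 0, 0.6, 0, 0, 0, -1], [-0.003, 0, 0.6, 0, 0, 0, -1], [-0.003, 0, 0.6, 0, 0, 0, -1]]]'

```text
t: 21.3
eef_pos: [575.8, -22.4, 268.5]
tcp_rot: [3.14, -0.001, 1.047]
ft_force: [-0.0, -0.4, -1.7]
opening: 0.206
grip_force: 30.0
```

```bash
python3 - <<'E'
from h import *
plan((*slot(60),253.2,60))
E
```

```text
t 21.3 at [575.8 -22.4 268.5] yaw 60.0 F [-0.  -0.4 -1.7] op 0.206
   [-0.001, -0.002, 0.102] rz 0.0 mm 15 deg 0
```

Emit:
arm_command --rows '[[[0, -0.002, 0.03, 0, 0, 0, -1], [0, -0.002, 0.06, 0, 0, 0, -1], [0, -0.002, 0.08, 0, 0, 0, -1], [0, -0.002, 0.09, 0, 0, 0, -1], [0, -0.002, 0.095, 0, 0, 0, -1], [0, -0.002, 0.095, 0, 0, 0, -1], [0, -0.002, 0.095, 0, 0, 0, -1], [0, -0.002, 0.095, 0, 0, 0, -1], [0, -0.002, 0.095, 0, 0, 0, -1]]]'

```text
t: 22.05
eef_pos: [575.4, -22.2, 253.3]
tcp_rot: [3.141, -0.0, 1.047]
ft_force: [-0.4, -0.8, -1.6]
opening: 0.203
grip_force: 30.0
```

Emit:
arm_command --rows '[[[0, 0, 0, 0, 0, 0, -0.4], [0, 0, 0, 0, 0, 0, -0.4], [0, 0, 0, 0, 0, 0, -0.4], [0, 0, 0, 0, 0, 0, -0.4], [0, 0, 0, 0, 0, 0, -0.4]]]'

```text
t: 22.47
eef_pos: [575.4, -22.2, 253.3]
tcp_rot: [3.141, -0.0, 1.048]
ft_force: [0.1, -0.7, 0.4]
opening: 0.301
grip_force: 0.0
```

Emit:
arm_command --rows '[[[0, 0, -0.1, 0, 0, 0, -0.4], [0, 0, -0.25, 0, 0, 0, -0.4], [0, 0, -0.5, 0, 0, 0, -0.4], [0, 0, -0.75, 0, 0, 0, -0.4], [0, 0, -0.85, 0, 0, 0, 0], [0, 0, -0.85, 0, 0, 0, 0], [0, 0, -0.85, 0, 0, 0, 0]]]'

```text
t: 23.05
eef_pos: [575.1, -22.2, 381.2]
tcp_rot: [3.14, -0.001, 1.047]
ft_force: [0.1, -0.3, -1.4]
opening: 0.452
grip_force: 0.0
```

Emit:
arm_command --rows '[[[0.474, -0.807, 0.2, 0, 0, 0, 0], [0.474, -0.807, 0.2, 0, 0, 0, 0], [0.474, -0.807, 0.2, 0, 0, 0, 0], [0.474, -0.807, 0.2, 0, 0, 0, 0], [0.474, -0.807, 0.2, 0, 0, 0, 0], [0.474, -0.807, 0.2, 0, 0, 0, 0]]]'

```text
t: 23.55
eef_pos: [505.7, 100.5, 349.5]
tcp_rot: [-3.14, 0.001, 1.049]
ft_force: [1.1, 0.5, 0.7]
opening: 0.5
grip_force: 0.0
```

```bash
python3 - <<'E'
from h import *
im,d,K,T,c=cam("top")
for q in caps(im,cloud(d,K,T),d,K,T,z0=83):print(*q)
plan((437,221.8,320,60))
E
```

```text
[281. 209.] [571.6 -21.6  87.7] [571.8 -22.6] 9.4
[159. 259.] [423.6 315.1  82.3] [423.7 315. ] 9.5
t 23.6 at [506.3  99.8 349.9] yaw 60.1 F [ 0.2 -1.3  0.5] op 0.501
   [0.474, -0.806, 0.199] rz 0.0002 mm 143 deg 0
```

```bash
python3 - <<'E'
from h import *
im,d,K,T,c=cam("wrist")
for q in caps(im,cloud(d,K,T),d,K,T):print(*q)
E
```

```text
[17.  9.] [426.9 310.4  84.1] [426.8 312. ] 9.6
[114. 122.] [438.7 221.3  84.5] [437.9 221.9] 10.2
[176. 222.] [435.8 139.4  84.5] [435.  139.1] 10.0
[510. 330.] [620.4 -71.5  85. ] [618.6 -68.9] 18.8
[345. 338.] [500.2 -12.1  84.2] [499.9 -12.9] 6.3
```

Emit:
arm_command --rows '[[[0.476, -0.804, 0.2, 0, 0, 0, 0], [0.476, -0.804, 0.2, 0, 0, 0, 0], [0.476, -0.804, 0.2, 0, 0, 0, 0], [0.476, -0.804, 0.2, 0, 0, 0, 0], [0.476, -0.804, 0.2, 0, 0, 0, 0], [0.476, -0.804, 0.2, 0, 0, 0, 0], [0.476, -0.804, 0.2, 0, 0, 0, 0], [0.476, -0.804, 0.2, 0, 0, 0, 0], [0.476, -0.804, 0.2, 0, 0, 0, 0]]]'

```text
t: 24.4
eef_pos: [438.0, 221.0, 320.9]
tcp_rot: [3.141, -0.0, 1.046]
ft_force: [0.2, 0.3, 0.4]
opening: 0.501
grip_force: 0.0
```

```bash
python3 - <<'E'
from h import *
plan((437.6,221.7,244.5,60),(437.6,221.7,380,60),(*slot(240),380,60),start=None)
E
```

```text
t 24.4 at [438.  221.  320.9] yaw 59.9 F [0.2 0.3 0.4] op 0.501
   [0.003, -0.005, 0.509] rz -0.0003 mm 76 deg 0
   [0.0, 0.0, -0.903] rz -0.0 mm 136 deg 0
   [-0.778, 0.805, -0.0] rz -0.0 mm 168 deg 0
   [-0.778, 0.805, -0.0] rz -0.0 mm 168 deg 0
```

Emit:
arm_command --rows '[[[0, 0, 0.25, 0, 0, 0, 0], [0, 0, 0.45, 0, 0, 0, 0], [0, 0, 0.506, 0, 0, 0, 0], [0, 0, 0.506, 0, 0, 0, 0], [0, 0, 0.506, 0, 0, 0, 0], [0, 0, 0.506, 0, 0, 0, 0], [0, 0, 0.506, 0, 0, 0, 0], [0, 0, 0.506, 0, 0, 0, 0]]]'

```text
t: 25.07
eef_pos: [437.4, 222.0, 246.0]
tcp_rot: [3.14, -0.002, 1.048]
ft_force: [-0.4, -0.3, 0.2]
opening: 0.498
grip_force: 0.0
```

Emit:
arm_command --rows '[[[0, 0, 0, 0, 0, 0, -0.6], [0, 0, 0, 0, 0, 0, -0.6], [0, 0, 0, 0, 0, 0, -1], [0, 0, 0, 0, 0, 0, -1], [0, 0, 0, 0, 0, 0, -1], [0, 0, 0, 0, 0, 0, -1], [0, 0, 0, 0, 0, 0, -1]]]'

```text
t: 25.65
eef_pos: [437.2, 222.0, 244.8]
tcp_rot: [-3.142, -0.0, 1.048]
ft_force: [-0.7, 0.8, 0.0]
opening: 0.204
grip_force: 30.0
```

Emit:
arm_command --rows '[[[0, 0, -0.2, 0, 0, 0, -1], [0, 0, -0.5, 0, 0, 0, -1], [0, 0, -0.8, 0, 0, 0, -1], [0, 0, -0.9, 0, 0, 0, -1], [0, 0, -0.9, 0, 0, 0, -1], [0, 0, -0.9, 0, 0, 0, -1]]]'

```text
t: 26.15
eef_pos: [437.0, 221.9, 380.4]
tcp_rot: [3.14, -0.002, 1.048]
ft_force: [0.3, -1.1, -1.9]
opening: 0.205
grip_force: 30.0
```

Emit:
arm_command --rows '[[[-0.2, 0.2, 0, 0, 0, 0, -1], [-0.4, 0.4, 0, 0, 0, 0, -1], [-0.6, 0.62, 0, 0, 0, 0, -1], [-0.778, 0.805, 0, 0, 0, 0, -1], [-0.778, 0.805, 0, 0, 0, 0, -1], [-0.778, 0.805, 0, 0, 0, 0, -1]]]'

```text
t: 26.65
eef_pos: [483.9, 58.6, 377.9]
tcp_rot: [-3.139, 0.002, 1.043]
ft_force: [0.0, 0.2, -2.4]
opening: 0.204
grip_force: 30.0
```

```bash
python3 - <<'E'
from h import *
plan((*slot(240),380,60))
E
```

```text
t 26.6 at [483.9  58.6 377.9] yaw 59.8 F [ 0.   0.2 -2.4] op 0.204
   [-0.766, 0.802, -0.014] rz -0.0006 mm 166 deg 0
```

Emit:
arm_command --rows '[[[-0.2, 0.2, 0, 0, 0, 0, -1], [-0.4, 0.4, 0, 0, 0, 0, -1], [-0.6, 0.62, 0, 0, 0, 0, -1], [-0.72, 0.75, 0, 0, 0, 0, -1], [-0.776, 0.804, 0, 0, 0, 0, -1], [-0.776, 0.804, 0.0, 0, 0, 0, -1], [-0.776, 0.804, 0.1, 0, 0, 0, -1], [-0.776, 0.804, 0.15, 0, 0, 0, -1], [-0.776, 0.804, 0.15, 0, 0, 0, -1], [-0.776, 0.804, 0.15, 0, 0, 0, -1]]]'

```text
t: 27.48
eef_pos: [529.7, -99.2, 356.8]
tcp_rot: [-3.14, 0.0, 1.049]
ft_force: [0.5, 0.1, -2.0]
opening: 0.205
grip_force: 30.0
```

```bash
python3 - <<'E'
from h import *
plan((*slot(240),267,60))
E
```

```text
t 27.5 at [529.7 -99.2 356.8] yaw 60.1 F [ 0.5  0.1 -2. ] op 0.205
   [-0.011, 0.008, 0.599] rz 0.0003 mm 90 deg 0
```

Emit:
arm_command --rows '[[[-0.003, 0.002, 0.0, 0, 0, 0, -1], [-0.003, 0.002, 0.2, 0, 0, 0, -1], [-0.003, 0.002, 0.4, 0, 0, 0, -1], [-0.003, 0.002, 0.5, 0, 0, 0, -1], [-0.003, 0.002, 0.57, 0, 0, 0, -1], [-0.003, 0.002, 0.595, 0, 0, 0, -1], [-0.003, 0.002, 0.595, 0, 0, 0, -1], [-0.003, 0.002, 0.595, 0, 0, 0, -1], [-0.003, 0.002, 0.595, 0, 0, 0, -1]]]'

```text
t: 28.23
eef_pos: [530.1, -101.1, 269.2]
tcp_rot: [3.14, -0.001, 1.048]
ft_force: [0.3, -0.5, -0.8]
opening: 0.199
grip_force: 30.0
```

```bash
python3 - <<'E'
from h import *
plan((*slot(240),253,60))
E
```

```text
t 28.2 at [ 530.1 -101.1  269.2] yaw 60.0 F [ 0.3 -0.5 -0.8] op 0.199
   [-0.001, -0.0, 0.108] rz 0.0001 mm 16 deg 0
```

Emit:
arm_command --rows '[[[0, 0, 0.03, 0, 0, 0, -1], [0, 0, 0.06, 0, 0, 0, -1], [0, 0, 0.08, 0, 0, 0, -1], [0, 0, 0.095, 0, 0, 0, -1], [0, 0, 0.1, 0, 0, 0, -1], [0, 0, 0.1, 0, 0, 0, -1], [0, 0, 0.1, 0, 0, 0, -1], [0, 0, 0.1, 0, 0, 0, -1], [0, 0, 0.1, 0, 0, 0, -1]]]'

```text
t: 28.98
eef_pos: [529.9, -101.1, 253.1]
tcp_rot: [3.141, -0.0, 1.047]
ft_force: [0.7, 1.0, -1.4]
opening: 0.203
grip_force: 30.0
```

Emit:
arm_command --rows '[[[0, 0, 0, 0, 0, 0, -0.4], [0, 0, 0, 0, 0, 0, -0.4], [0, 0, 0, 0, 0, 0, -0.4], [0, 0, 0, 0, 0, 0, -0.4], [0, 0, 0, 0, 0, 0, -0.4]]]'

```text
t: 29.4
eef_pos: [529.9, -101.1, 253.1]
tcp_rot: [3.141, -0.0, 1.047]
ft_force: [-0.5, -0.8, 0.8]
opening: 0.301
grip_force: 0.0
```

Emit:
arm_command --rows '[[[0, 0, -0.1, 0, 0, 0, -0.4], [0, 0, -0.25, 0, 0, 0, -0.4], [0, 0, -0.5, 0, 0, 0, -0.4], [0, 0, -0.75, 0, 0, 0, -0.4], [0, 0, -0.85, 0, 0, 0, 0], [0, 0, -0.85, 0, 0, 0, 0], [0, 0, -0.85, 0, 0, 0, 0]]]'

```text
t: 29.98
eef_pos: [529.6, -101.0, 381.0]
tcp_rot: [3.14, -0.0, 1.048]
ft_force: [0.2, 0.1, -0.6]
opening: 0.457
grip_force: 0.0
```

```bash
python3 - <<'E'
from h import *
plan((435,139.3,320,0))
E
```

```text
t 30.0 at [ 529.6 -101.   381. ] yaw 60.0 F [ 0.2  0.1 -0.6] op 0.457
   [0.536, -0.673, 0.203] rz 0.0834 mm 133 deg -30
   [0.128, -0.851, 0.203] rz 0.0834 mm 133 deg -30
```

Emit:
arm_command --rows '[[[0.536, -0.673, 0.2, 0, 0, 0.0834, 0], [0.536, -0.673, 0.2, 0, 0, 0.0834, 0], [0.536, -0.673, 0.2, 0, 0, 0.0834, 0], [0.536, -0.673, 0.2, 0, 0, 0.0834, 0], [0.536, -0.673, 0.2, 0, 0, 0.0834, 0], [0.536, -0.673, 0.2, 0, 0, 0.0834, 0]]]'

```text
t: 30.48
eef_pos: [482.1, 19.9, 349.1]
tcp_rot: [-3.14, 0.002, 0.523]
ft_force: [0.9, -0.1, -0.0]
opening: 0.502
grip_force: 0.0
```

Emit:
arm_command --rows '[[[0.128, -0.851, 0.2, 0, 0, 0.0834, 0], [0.128, -0.851, 0.2, 0, 0, 0.0834, 0], [0.128, -0.851, 0.2, 0, 0, 0.0834, 0], [0.128, -0.851, 0.2, 0, 0, 0.0834, 0], [0.128, -0.851, 0.2, 0, 0, 0.0834, 0], [0.128, -0.851, 0.2, 0, 0, 0.0834, 0], [0.128, -0.851, 0.2, 0, 0, 0.0834, 0], [0.128, -0.851, 0.2, 0, 0, 0.0834, 0], [0.128, -0.851, 0.2, 0, 0, 0.0834, 0], [0.128, -0.851, 0.2, 0, 0, 0.0834, 0]]]'

```text
t: 31.32
eef_pos: [435.7, 138.6, 320.6]
tcp_rot: [-3.142, -0.0, -0.0]
ft_force: [-0.4, -0.3, -0.3]
opening: 0.498
grip_force: 0.0
```

```bash
python3 - <<'E'
from h import *
im,d,K,T,c=cam("wrist"); cv2.imwrite("pics/w5.png",im[:,:,::-1])
for q in caps(im,cloud(d,K,T),d,K,T,z0=84):print(*q)
im,d,K,T,c=cam("top")
for q in caps(im,cloud(d,K,T),d,K,T,z0=83):print(*q)
plan((435,139.3,244.5,0))
E
```

```text
[552.   9.] [570.4 -15.4  83.7] [571.  -17.9] 7.4
[544.  82.] [530.5 -15.9  86.6] [530.8 -21.6] 10.0
[284. 234.] [435.5 138.8  84.6] [434.6 138.9] 9.9
[ 27. 243.] [428.9 312.2  84. ] [427.2 314.5] 10.2
[294. 216.] [551.5 -58.5  86.9] [550. -61.] 9.9
[159. 259.] [423.6 314.9  83. ] [423.7 314.7] 9.8
t 31.4 at [435.6 138.8 320.6] yaw -0.0 F [-0.8 -0.   0.2] op 0.498
   [-0.004, -0.004, 0.508] rz -0.0001 mm 76 deg 0
```

View pics/w5.png

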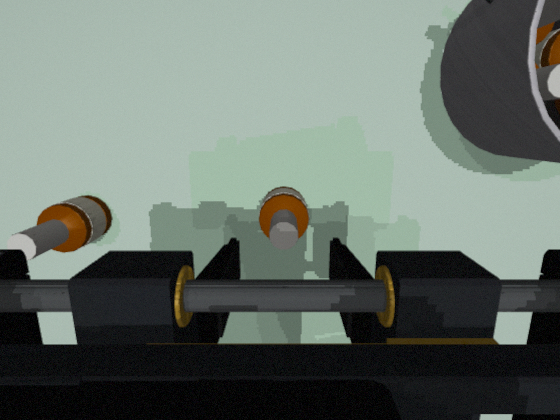

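The bottle sits centred between the fingers at (284,234). Bottle A is at left (22,243) and the canister is at top right.

Emit:
arm_command --rows '[[[-0.001, 0, 0.25, 0, 0, 0, 0], [-0.001, 0, 0.45, 0, 0, 0, 0], [-0.001, 0, 0.505, 0, 0, 0, 0], [-0.001, 0, 0.505, 0, 0, 0, 0], [-0.001, 0, 0.505, 0, 0, 0, 0], [-0.001, 0, 0.505, 0, 0, 0, 0], [-0.001, 0, 0.505, 0, 0, 0, 0], [-0.001, 0, 0.505, 0, 0, 0, 0]]]'

```text
t: 32.08
eef_pos: [435.4, 139.2, 245.9]
tcp_rot: [-3.141, -0.002, -0.0]
ft_force: [-0.4, 0.5, -0.1]
opening: 0.5
grip_force: 0.0
```

Emit:
arm_command --rows '[[[0, 0, 0, 0, 0, 0, -0.6], [0, 0, 0, 0, 0, 0, -0.6], [0, 0, 0, 0, 0, 0, -1], [0, 0, 0, 0, 0, 0, -1], [0, 0, 0, 0, 0, 0, -1], [0, 0, 0, 0, 0, 0, -1], [0, 0, 0, 0, 0, 0, -1]]]'

```text
t: 32.67
eef_pos: [435.3, 139.2, 244.9]
tcp_rot: [-3.142, -0.0, -0.001]
ft_force: [-0.3, -0.6, 0.6]
opening: 0.205
grip_force: 30.0
```

Emit:
arm_command --rows '[[[0, 0, -0.2, 0, 0, 0, -1], [0, 0, -0.5, 0, 0, 0, -1], [0, 0, -0.8, 0, 0, 0, -1], [0, 0, -0.9, 0, 0, 0, -1], [0, 0, -0.9, 0, 0, 0, -1], [0, 0, -0.9, 0, 0, 0, -1]]]'

```text
t: 33.17
eef_pos: [435.0, 139.1, 380.4]
tcp_rot: [-3.141, -0.002, -0.001]
ft_force: [0.4, 0.4, -2.1]
opening: 0.202
grip_force: 30.0
```

Emit:
arm_command --rows '[[[0.15, 0.18, 0, 0, 0, 0, -1], [0.3, 0.37, 0, 0, 0, 0, -1], [0.45, 0.56, 0, 0, 0, 0, -1], [0.543, 0.67, 0, 0, 0, 0, -1], [0.543, 0.67, 0, 0, 0, 0, -1], [0.543, 0.67, 0, 0, 0, 0, -1]]]'

```text
t: 33.67
eef_pos: [516.9, 37.7, 377.5]
tcp_rot: [-3.141, 0.004, -0.003]
ft_force: [-0.7, 0.7, -2.1]
opening: 0.208
grip_force: 30.0
```

```bash
python3 - <<'E'
from h import *
plan((*slot(0),380,0))
E
```

```text
t 33.7 at [516.9  37.7 377.5] yaw -0.1 F [-0.7  0.7 -2.1] op 0.208
   [0.544, 0.662, -0.016] rz -0.0004 mm 129 deg 0
```

Emit:
arm_command --rows '[[[0.15, 0.18, 0, 0, 0, 0, -1], [0.3, 0.37, 0, 0, 0, 0, -1], [0.45, 0.56, 0, 0, 0, 0, -1], [0.52, 0.64, 0, 0, 0, 0, -1], [0.544, 0.67, 0, 0, 0, 0, -1], [0.544, 0.67, 0.0, 0, 0, 0, -1], [0.544, 0.67, 0.1, 0, 0, 0, -1], [0.544, 0.67, 0.15, 0, 0, 0, -1], [0.544, 0.67, 0.15, 0, 0, 0, -1], [0.544, 0.67, 0.15, 0, 0, 0, -1]]]'

```text
t: 34.5
eef_pos: [597.8, -60.9, 357.0]
tcp_rot: [-3.141, 0.001, 0.001]
ft_force: [0.2, -0.9, -0.9]
opening: 0.206
grip_force: 30.0
```

```bash
python3 - <<'E'
from h import *
plan((*slot(0),267,0))
E
```

```text
t 34.5 at [597.8 -60.9 357. ] yaw 0.0 F [ 0.2 -0.9 -0.9] op 0.206
   [0.003, 0.006, 0.6] rz 0.0001 mm 90 deg 0
```

Emit:
arm_command --rows '[[[0, 0, 0.2, 0, 0, 0, -1], [0, 0, 0.4, 0, 0, 0, -1], [0, 0, 0.5, 0, 0, 0, -1], [0, 0, 0.57, 0, 0, 0, -1], [0, 0, 0.595, 0, 0, 0, -1], [0, 0, 0.595, 0, 0, 0, -1], [0, 0, 0.595, 0, 0, 0, -1], [0, 0, 0.595, 0, 0, 0, -1], [0, 0, 0.595, 0, 0, 0, -1]]]'

```text
t: 35.25
eef_pos: [598.3, -61.9, 269.2]
tcp_rot: [3.141, -0.002, -0.0]
ft_force: [0.7, 1.2, -1.6]
opening: 0.208
grip_force: 30.0
```

```bash
python3 - <<'E'
from h import *
plan((*slot(0),253.1,0))
E
```

```text
t 35.2 at [598.3 -61.9 269.2] yaw -0.0 F [ 0.7  1.2 -1.6] op 0.208
   [-0.001, -0.001, 0.107] rz -0.0001 mm 16 deg 0
```

Emit:
arm_command --rows '[[[0, 0, 0.03, 0, 0, 0, -1], [0, 0, 0.06, 0, 0, 0, -1], [0, 0, 0.08, 0, 0, 0, -1], [0, 0, 0.095, 0, 0, 0, -1], [0, 0, 0.1, 0, 0, 0, -1], [0, 0, 0.1, 0, 0, 0, -1], [0, 0, 0.1, 0, 0, 0, -1], [0, 0, 0.1, 0, 0, 0, -1], [0, 0, 0.1, 0, 0, 0, -1]]]'

```text
t: 36.0
eef_pos: [598.2, -61.9, 253.0]
tcp_rot: [-3.141, 0.0, -0.001]
ft_force: [0.4, 0.1, -1.0]
opening: 0.205
grip_force: 30.0
```

Emit:
arm_command --rows '[[[0, 0, 0, 0, 0, 0, -0.4], [0, 0, 0, 0, 0, 0, -0.4], [0, 0, 0, 0, 0, 0, -0.4], [0, 0, 0, 0, 0, 0, -0.4], [0, 0, 0, 0, 0, 0, -0.4]]]'

```text
t: 36.42
eef_pos: [598.2, -61.9, 253.2]
tcp_rot: [-3.142, -0.0, -0.001]
ft_force: [0.4, 0.6, 0.8]
opening: 0.301
grip_force: 0.0
```

Emit:
arm_command --rows '[[[0, 0, -0.1, 0, 0, 0, -0.4], [0, 0, -0.25, 0, 0, 0, -0.4], [0, 0, -0.5, 0, 0, 0, -0.4], [0, 0, -0.75, 0, 0, 0, -0.4], [0, 0, -0.85, 0, 0, 0, 0], [0, 0, -0.85, 0, 0, 0, 0], [0, 0, -0.85, 0, 0, 0, 0]]]'

```text
t: 37.0
eef_pos: [598.0, -61.9, 381.1]
tcp_rot: [3.141, -0.002, -0.0]
ft_force: [-1.2, -0.2, -0.1]
opening: 0.452
grip_force: 0.0
```

Emit:
arm_command --rows '[[[-0.382, -0.838, 0.133, 0, 0, 0, 0], [-0.382, -0.838, 0.133, 0, 0, 0, 0], [-0.382, -0.838, 0.133, 0, 0, 0, 0], [-0.382, -0.838, 0.133, 0, 0, 0, 0], [-0.382, -0.838, 0.133, 0, 0, 0, 0]]]'

```text
t: 37.42
eef_pos: [539.6, 66.3, 358.9]
tcp_rot: [-3.141, 0.004, 0.003]
ft_force: [0.5, 0.1, 0.8]
opening: 0.5
grip_force: 0.0
```

Emit:
arm_command --rows '[[[-0.382, -0.838, 0.133, 0, 0, 0, 0], [-0.382, -0.838, 0.133, 0, 0, 0, 0], [-0.382, -0.838, 0.133, 0, 0, 0, 0], [-0.382, -0.838, 0.133, 0, 0, 0, 0], [-0.382, -0.838, 0.133, 0, 0, 0, 0]]]'

```text
t: 37.83
eef_pos: [483.2, 191.1, 339.5]
tcp_rot: [3.141, 0.002, 0.002]
ft_force: [-0.1, 0.1, 0.5]
opening: 0.5
grip_force: 0.0
```

Emit:
arm_command --rows '[[[-0.382, -0.838, 0.133, 0, 0, 0, 0], [-0.382, -0.838, 0.133, 0, 0, 0, 0], [-0.382, -0.838, 0.133, 0, 0, 0, 0], [-0.382, -0.838, 0.133, 0, 0, 0, 0], [-0.382, -0.838, 0.133, 0, 0, 0, 0], [-0.382, -0.838, 0.133, 0, 0, 0, 0], [-0.382, -0.838, 0.133, 0, 0, 0, 0], [-0.382, -0.838, 0.133, 0, 0, 0, 0], [-0.382, -0.838, 0.133, 0, 0, 0, 0]]]'

```text
t: 38.58
eef_pos: [427.4, 314.1, 320.9]
tcp_rot: [-3.141, -0.0, -0.002]
ft_force: [-0.0, -0.1, 1.5]
opening: 0.5
grip_force: 0.0
```

```bash
python3 - <<'E'
from h import *
im,d,K,T,c=cam("wrist")
for q in caps(im,cloud(d,K,T),d,K,T,z0=84):print(*q)
im,d,K,T,c=cam("top"); cv2.imwrite("pics/t6.png",cv2.resize(im[150:280,200:330,::-1],None,fx=4,fy=4,interpolation=2))
P=cloud(d,K,T)
for q in caps(im,P,d,K,T,z0=83)+caps(im,P,d,K,T,z0=91):print(*q)
plan((426.5,315,244.5,0))
E
```

```text
[282. 233.] [427.6 315.1  84.6] [426.7 315.2] 10.1
[347. 338.] [347.4 268.2  84.1] [346.8 268.5] 2.8
[281. 224.] [527.7 -22.9  88. ] [526.7 -23.4] 9.4
[178. 288.] [344.9 259.2  82.6] [345.1 259.8] 9.6
[295. 201.] [593.8 -62.3  90.4] [594.  -62.3] 9.6
[281. 208.] [572.9 -22.2  90.4] [573.2 -21.9] 9.7
[294. 216.] [550.7 -60.8  90.4] [550.6 -61. ] 9.2
[281. 224.] [527.9 -22.7  90.2] [527.8 -22.8] 9.6
[309. 225.] [ 526.9 -101.7   90.6] [ 526.7 -101.6] 9.5
t 38.7 at [427.1 314.5 320.9] yaw -0.1 F [-0.1  0.8 -0.2] op 0.501
   [-0.004, -0.004, 0.509] rz -0.0003 mm 76 deg 0
```

View pics/t6.png

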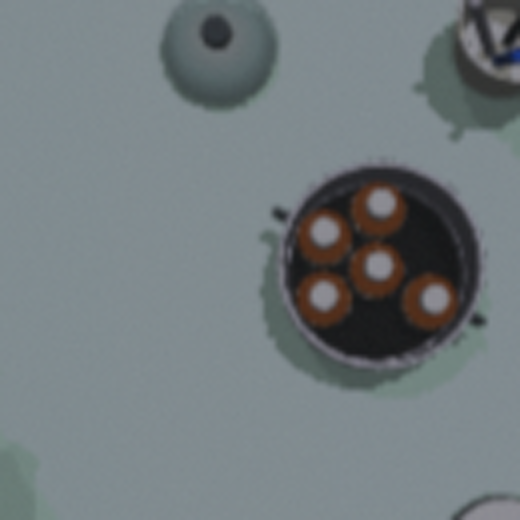

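Five bottles stand in the hexagon, all within about 1 mm of their slots. The last one, A, goes to slot 180°.

Emit:
arm_command --rows '[[[-0.002, 0, 0.25, 0, 0, 0, 0], [-0.002, 0, 0.45, 0, 0, 0, 0], [-0.002, 0, 0.505, 0, 0, 0, 0], [-0.002, 0, 0.505, 0, 0, 0, 0], [-0.002, 0, 0.505, 0, 0, 0, 0], [-0.002, 0, 0.505, 0, 0, 0, 0], [-0.002, 0, 0.505, 0, 0, 0, 0], [-0.002, 0, 0.505, 0, 0, 0, 0]]]'

```text
t: 39.35
eef_pos: [426.4, 315.4, 246.2]
tcp_rot: [-3.14, -0.002, -0.0]
ft_force: [-0.9, 0.2, 0.6]
opening: 0.502
grip_force: 0.0
```

Emit:
arm_command --rows '[[[0, 0, 0, 0, 0, 0, -0.6], [0, 0, 0, 0, 0, 0, -0.6], [0, 0, 0, 0, 0, 0, -1], [0, 0, 0, 0, 0, 0, -1], [0, 0, 0, 0, 0, 0, -1], [0, 0, 0, 0, 0, 0, -1], [0, 0, 0, 0, 0, 0, -1]]]'

```text
t: 39.93
eef_pos: [426.2, 315.3, 245.0]
tcp_rot: [-3.142, -0.0, -0.001]
ft_force: [0.1, -0.5, 0.6]
opening: 0.203
grip_force: 30.0
```

Emit:
arm_command --rows '[[[0, 0, -0.2, 0, 0, 0, -1], [0, 0, -0.5, 0, 0, 0, -1], [0, 0, -0.8, 0, 0, 0, -1], [0, 0, -0.9, 0, 0, 0, -1], [0, 0, -0.9, 0, 0, 0, -1], [0, 0, -0.9, 0, 0, 0, -1]]]'

```text
t: 40.43
eef_pos: [426.0, 315.1, 380.6]
tcp_rot: [-3.141, -0.002, -0.0]
ft_force: [0.3, 0.2, -0.8]
opening: 0.202
grip_force: 30.0
```

Emit:
arm_command --rows '[[[0.04, 0.2, 0, 0, 0, 0, -1], [0.09, 0.42, 0, 0, 0, 0, -1], [0.14, 0.65, 0, 0, 0, 0, -1], [0.179, 0.837, 0, 0, 0, 0, -1], [0.179, 0.837, 0, 0, 0, 0, -1]]]'

```text
t: 40.85
eef_pos: [453.5, 186.2, 378.1]
tcp_rot: [3.14, 0.003, -0.003]
ft_force: [0.1, -0.5, 0.0]
opening: 0.206
grip_force: 30.0
```

Emit:
arm_command --rows '[[[0.04, 0.2, 0, 0, 0, 0, -1], [0.09, 0.42, 0, 0, 0, 0, -1], [0.14, 0.65, 0, 0, 0, 0, -1], [0.179, 0.837, 0, 0, 0, 0, -1], [0.179, 0.837, 0, 0, 0, 0, -1], [0.179, 0.837, 0, 0, 0, 0, -1]]]'

```text
t: 41.35
eef_pos: [479.9, 63.2, 378.4]
tcp_rot: [-3.141, 0.003, -0.003]
ft_force: [0.2, 0.4, -1.2]
opening: 0.206
grip_force: 30.0
```

```bash
python3 - <<'E'
from h import *
plan((*slot(180),380,0))
E
```

```text
t 41.4 at [479.9  63.2 378.4] yaw -0.2 F [ 0.2  0.4 -1.2] op 0.206
   [0.185, 0.833, -0.011] rz -0.0005 mm 128 deg 0
```

Emit:
arm_command --rows '[[[0.04, 0.2, 0, 0, 0, 0, -1], [0.09, 0.42, 0, 0, 0, 0, -1], [0.14, 0.65, 0, 0, 0, 0, -1], [0.17, 0.8, 0, 0, 0, 0, -1], [0.179, 0.837, 0, 0, 0, 0, -1], [0.179, 0.837, 0.0, 0, 0, 0, -1], [0.179, 0.837, 0.1, 0, 0, 0, -1], [0.179, 0.837, 0.15, 0, 0, 0, -1], [0.179, 0.837, 0.15, 0, 0, 0, -1], [0.179, 0.837, 0.15, 0, 0, 0, -1]]]'

```text
t: 42.18
eef_pos: [506.5, -60.3, 357.1]
tcp_rot: [-3.141, 0.001, 0.001]
ft_force: [0.7, -0.2, -1.1]
opening: 0.204
grip_force: 30.0
```

Emit:
arm_command --rows '[[[0, 0, 0, 0, 0, 0, -1], [0, 0, 0, 0, 0, 0, -1], [0, 0, 0, 0, 0, 0, -1]]]'

```text
t: 42.43
eef_pos: [506.6, -61.2, 357.9]
tcp_rot: [3.142, -0.001, -0.0]
ft_force: [-0.2, -0.4, -1.0]
opening: 0.202
grip_force: 30.0
```

```bash
python3 - <<'E'
from h import *
plan((*slot(180),267,0))
E
```

```text
t 42.4 at [506.6 -61.2 357.9] yaw -0.0 F [-0.2 -0.4 -1. ] op 0.202
   [0.004, 0.004, 0.606] rz -0.0 mm 91 deg 0
```

Emit:
arm_command --rows '[[[0.001, 0.001, 0.2, 0, 0, 0, -1], [0.001, 0.001, 0.4, 0, 0, 0, -1], [0.001, 0.001, 0.5, 0, 0, 0, -1], [0.001, 0.001, 0.57, 0, 0, 0, -1], [0.001, 0.001, 0.6, 0, 0, 0, -1], [0.001, 0.001, 0.6, 0, 0, 0, -1], [0.001, 0.001, 0.6, 0, 0, 0, -1], [0.001, 0.001, 0.6, 0, 0, 0, -1], [0.001, 0.001, 0.6, 0, 0, 0, -1]]]'

```text
t: 43.18
eef_pos: [506.8, -61.6, 268.3]
tcp_rot: [3.141, -0.002, -0.0]
ft_force: [0.3, 0.0, -0.1]
opening: 0.204
grip_force: 30.0
```

```bash
python3 - <<'E'
from h import *
plan((*slot(180),253.1,0))
E
```

```text
t 43.2 at [506.8 -61.6 268.3] yaw -0.0 F [ 0.3  0.  -0.1] op 0.204
   [0.003, 0.002, 0.102] rz -0.0001 mm 15 deg 0
```

Emit:
arm_command --rows '[[[0.001, 0, 0.03, 0, 0, 0, -1], [0.001, 0, 0.06, 0, 0, 0, -1], [0.001, 0, 0.08, 0, 0, 0, -1], [0.001, 0, 0.09, 0, 0, 0, -1], [0.001, 0, 0.095, 0, 0, 0, -1], [0.001, 0, 0.095, 0, 0, 0, -1], [0.001, 0, 0.095, 0, 0, 0, -1], [0.001, 0, 0.095, 0, 0, 0, -1], [0.001, 0, 0.095, 0, 0, 0, -1]]]'

```text
t: 43.93
eef_pos: [506.9, -61.6, 253.2]
tcp_rot: [-3.142, -0.0, -0.001]
ft_force: [0.2, -0.9, -0.7]
opening: 0.205
grip_force: 30.0
```

Emit:
arm_command --rows '[[[0, 0, 0, 0, 0, 0, -0.4], [0, 0, 0, 0, 0, 0, -0.4], [0, 0, 0, 0, 0, 0, -0.4], [0, 0, 0, 0, 0, 0, -0.4], [0, 0, 0, 0, 0, 0, -0.4]]]'

```text
t: 44.35
eef_pos: [506.9, -61.6, 253.3]
tcp_rot: [-3.142, -0.0, -0.0]
ft_force: [-0.0, -0.2, -0.5]
opening: 0.298
grip_force: 0.0
```

Emit:
arm_command --rows '[[[0, 0, -0.1, 0, 0, 0, -0.4], [0, 0, -0.25, 0, 0, 0, -0.4], [0, 0, -0.5, 0, 0, 0, -0.4], [0, 0, -0.75, 0, 0, 0, -0.4], [0, 0, -0.85, 0, 0, 0, 0], [0, 0, -0.85, 0, 0, 0, 0], [0, 0, -0.85, 0, 0, 0, 0]]]'

```text
t: 44.93
eef_pos: [506.6, -61.5, 381.2]
tcp_rot: [3.141, -0.002, -0.0]
ft_force: [-0.2, 0.1, -0.0]
opening: 0.454
grip_force: 0.0
```

Emit:
arm_command --rows '[[[0, 0, -0.8, 0, 0, -0.11, 0], [0, 0, -0.8, 0, 0, -0.11, 0], [0, 0, -0.8, 0, 0, -0.11, 0], [0, 0, -0.8, 0, 0, -0.11, 0], [0, 0, -0.8, 0, 0, -0.11, 0], [0, 0, -0.8, 0, 0, -0.11, 0], [0, 0, -0.8, 0, 0, -0.11, 0], [0, 0, -0.8, 0, 0, -0.11, 0]]]'

```text
t: 45.6
eef_pos: [507.1, -61.7, 499.3]
tcp_rot: [-3.14, 0.001, 0.688]
ft_force: [-0.1, 0.3, -0.1]
opening: 0.496
grip_force: 0.0
```

```bash
python3 - <<'E'
from h import *
plan((509,-360,500,80))
E
```

```text
t 45.6 at [507.1 -61.7 499.3] yaw 39.4 F [-0.1  0.3 -0.1] op 0.496
   [-0.627, 0.772, -0.002] rz -0.0564 mm 149 deg 20
   [-0.855, 0.507, -0.002] rz -0.0564 mm 149 deg 20
```

Emit:
arm_command --rows '[[[-0.627, 0.772, 0, 0, 0, -0.0564, 0], [-0.627, 0.772, 0, 0, 0, -0.0564, 0], [-0.627, 0.772, 0, 0, 0, -0.0564, 0], [-0.627, 0.772, 0, 0, 0, -0.0564, 0], [-0.627, 0.772, 0, 0, 0, -0.0564, 0], [-0.627, 0.772, 0, 0, 0, -0.0564, 0]]]'

```text
t: 46.1
eef_pos: [508.1, -212.4, 499.4]
tcp_rot: [-3.139, -0.0, 1.04]
ft_force: [0.3, 0.1, -0.3]
opening: 0.498
grip_force: 0.0
```

Emit:
arm_command --rows '[[[-0.855, 0.507, 0, 0, 0, -0.0564, 0], [-0.855, 0.507, 0, 0, 0, -0.0564, 0], [-0.855, 0.507, 0, 0, 0, -0.0564, 0], [-0.855, 0.507, 0, 0, 0, -0.0564, 0], [-0.855, 0.507, 0, 0, 0, -0.0564, 0], [-0.855, 0.507, 0, 0, 0, -0.0564, 0], [-0.855, 0.507, 0, 0, 0, -0.0564, 0], [-0.855, 0.507, 0, 0, 0, -0.0564, 0], [-0.855, 0.507, 0, 0, 0, -0.0564, 0], [-0.855, 0.507, 0, 0, 0, -0.0564, 0]]]'

```text
t: 46.93
eef_pos: [509.7, -358.8, 501.1]
tcp_rot: [3.141, 0.0, 1.4]
ft_force: [-0.8, -0.4, -0.3]
opening: 0.499
grip_force: 0.0
```

```bash
python3 - <<'E'
from h import *
plan()
im,d,K,T,c=cam("wrist");P=cloud(d,K,T);cv2.imwrite("pics/w7.png",im[:,:,::-1]);i=im.astype(int)
red=(i[...,0]>1.8*i[...,1]+20)&(i[...,0]>1.8*i[...,2]+20)&(d>0)
p=P[red];zt=np.percentile(p[:,2],95);t=p[abs(p[:,2]-zt)<6]
(c,sz,a)=cv2.minAreaRect(t[:,:2].astype(np.float32));print("handle top z",zt,"c",c,"size",sz,"ang",a,len(t))
r=np.hypot(P[...,0]-c[0],P[...,1]-c[1]);m=(r>40)&(r<80)&(P[...,2]>150)&(P[...,2]<175)&(d>0)
q=P[m];A=np.c_[q[:,:2]-c,np.ones(len(q))];print("disc plane",np.linalg.lstsq(A,q[:,2],rcond=None)[0])
m=(P[...,2]>188)&(P[...,2]<212)&(d>150)&~red&(r<130);q=P[m];print("arm",len(q),q.mean(0));
u=np.linalg.svd(q[:,:2]-q[:,:2].mean(0),full_matrices=False)[2][0];print(u,q.min(0),q.max(0))
im,d,K,T,c=cam("top");P=cloud(d,K,T)
for q in caps(im,P,d,K,T,z0=91)+caps(im,P,d,K,T,z0=83):print(*q)
E
```

```text
t 46.9 at [ 509.7 -358.8  501.1] yaw 80.2 F [-0.8 -0.4 -0.3] op 0.499
handle top z 251.82087309559182 c (521.6326293945312, -294.89013671875) size (42.76844787597656, 9.406099319458008) ang 79.88997650146484 937
disc plane [-5.20979234e-04 -2.42982456e-04  1.62705221e+02]
arm 1587 [ 574.09236525 -303.89360805  203.87620887]
[-0.98399902  0.17817389] [ 501.66644851 -322.44702032  188.69471384] [ 634.73954403 -287.62335513  211.87176442]
[295. 201.] [593.9 -62.1  90.4] [593.8 -62.3] 9.6
[281. 208.] [573.  -22.4  90.5] [573.  -22.1] 9.5
[294. 216.] [550.5 -61.1  90.7] [550.6 -61.1] 9.2
[281. 224.] [527.8 -23.   90.6] [527.8 -22.8] 9.6
[309. 225.] [ 527.  -101.5   90.3] [ 526.8 -101.6] 9.5
[294. 233.] [503.8 -61.3  90.2] [503.7 -61.1] 9.3
[178. 287.] [345.  259.4  82.8] [345.2 259.8] 9.8
```

View pics/w7.png

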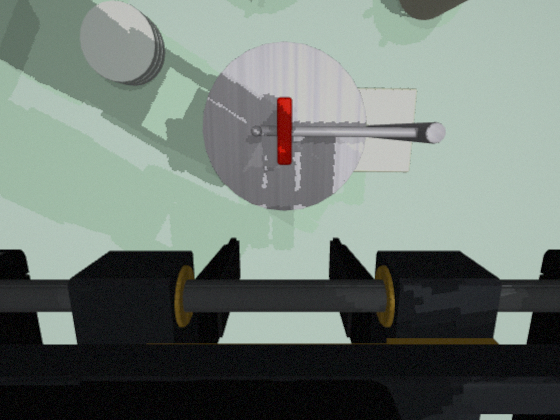

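The handle is at (285,130), midway along the arm, with the upturned end visible at (257,131). All six bottles read at their slots. The handle's top is at (521.6, -294.9), yaw 79.9°.

```bash
python3 - <<'E'
from h import *
L=(521.6,-294.9)
plan((*L,460,79.9),(*L,413,79.9))
E
```

```text
t 47.0 at [ 509.6 -359.2  501. ] yaw 80.2 F [0.5 0.2 0.5] op 0.497
   [0.436, 0.006, 0.273] rz 0.0009 mm 77 deg 0
   [0.0, 0.0, 0.313] rz -0.0 mm 47 deg 0
```

Emit:
arm_command --rows '[[[0.439, 0.006, 0.0, 0, 0, 0.0005, 0], [0.439, 0.006, 0.1, 0, 0, 0.0005, 0], [0.439, 0.006, 0.266, 0, 0, 0.0005, 0], [0.439, 0.006, 0.266, 0, 0, 0.0005, 0], [0.439, 0.006, 0.266, 0, 0, 0.0005, 0], [0.439, 0.006, 0.266, 0, 0, 0.0005, 0], [0.439, 0.006, 0.266, 0, 0, 0.0005, 0], [0.439, 0.006, 0.266, 0, 0, 0.0005, 0], [0.439, 0.006, 0.266, 0, 0, 0.0005, 0]]]'

```text
t: 47.78
eef_pos: [521.5, -295.6, 461.5]
tcp_rot: [3.141, 0.0, 1.396]
ft_force: [0.3, -0.2, -0.4]
opening: 0.502
grip_force: 0.0
```

```bash
python3 - <<'E'
from h import *
plan((521.6,-294.9,413,79.9))
E
```

```text
t 47.8 at [ 521.5 -295.6  461.5] yaw 80.0 F [ 0.3 -0.2 -0.4] op 0.502
   [0.005, -0.0, 0.323] rz 0.0002 mm 49 deg 0
```

Emit:
arm_command --rows '[[[0.002, 0, 0.15, 0, 0, 0, 0], [0.002, 0, 0.28, 0, 0, 0, 0], [0.002, 0, 0.318, 0, 0, 0, 0], [0.002, 0, 0.318, 0, 0, 0, 0], [0.002, 0, 0.318, 0, 0, 0, 0], [0.002, 0, 0.318, 0, 0, 0, 0], [0.002, 0, 0.318, 0, 0, 0, 0], [0.002, 0, 0.318, 0, 0, 0, 0]]]'

```text
t: 48.45
eef_pos: [521.7, -294.8, 414.0]
tcp_rot: [3.14, 0.0, 1.396]
ft_force: [0.1, 0.3, -0.1]
opening: 0.502
grip_force: 0.0
```

Emit:
arm_command --rows '[[[0, 0, 0, 0, 0, 0, -0.6], [0, 0, 0, 0, 0, 0, -0.7], [0, 0, 0, 0, 0, 0, -0.75], [0, 0, 0, 0, 0, 0, -0.8], [0, 0, 0, 0, 0, 0, -1], [0, 0, 0, 0, 0, 0, -1], [0, 0, 0, 0, 0, 0, -1], [0, 0, 0, 0, 0, 0, -1]]]'

```text
t: 49.12
eef_pos: [521.6, -294.8, 413.1]
tcp_rot: [-3.141, -0.0, 1.396]
ft_force: [-0.2, -0.1, 0.8]
opening: 0.102
grip_force: 30.0
```

```bash
python3 - <<'E'
from h import *
plan()
E
```

```text
t 49.1 at [ 521.6 -294.8  413.1] yaw 80.0 F [-0.2 -0.1  0.8] op 0.102
```

Emit:
arm_command --rows '[[[0, 0, -0.03, 0, 0, 0, -1], [0, 0, -0.06, 0, 0, 0, -1], [0, 0, -0.09, 0, 0, 0, -1], [0, 0, -0.12, 0, 0, 0, -1], [0, 0, -0.14, 0, 0, 0, -1], [0, 0, -0.14, 0, 0, 0, -1], [0, 0, -0.14, 0, 0, 0, -1], [0, 0, -0.14, 0, 0, 0, -1]]]'

```text
t: 49.78
eef_pos: [521.7, -294.8, 434.0]
tcp_rot: [-3.141, -0.0, 1.396]
ft_force: [0.2, -0.6, -2.9]
opening: 0.104
grip_force: 30.0
```

```bash
python3 - <<'E'
from h import *
plan()
E
```

```text
t 49.8 at [ 521.7 -294.8  434. ] yaw 80.0 F [ 0.2 -0.6 -2.9] op 0.104
```

Raised 21 mm, and the force (-2.9 N) is close to the lid's 250 g. Now I slide it off along the stand's -x.

Emit:
arm_command --rows '[[[0, -0.05, 0, 0, 0, 0, -1], [0, -0.1, 0, 0, 0, 0, -1], [0, -0.16, 0, 0, 0, 0, -1], [0, -0.22, 0, 0, 0, 0, -1], [0, -0.3, 0, 0, 0, 0, -1], [0, -0.38, 0, 0, 0, 0, -1], [0, -0.47, 0, 0, 0, 0, -1], [0, -0.56, 0, 0, 0, 0, -1], [0, -0.65, 0, 0, 0, 0, -1], [0, -0.74, 0, 0, 0, 0, -1]]]'

```text
t: 50.62
eef_pos: [410.9, -275.1, 434.2]
tcp_rot: [3.141, 0.0, 1.396]
ft_force: [0.4, 0.3, -2.5]
opening: 0.104
grip_force: 30.0
```

```bash
python3 - <<'E'
from h import *
plan()
im,d,K,T,c=cam("scene");cv2.imwrite("pics/s8.png",im[:,:,::-1])
E
```

```text
t 50.6 at [ 410.9 -275.1  434.2] yaw 80.0 F [ 0.4  0.3 -2.5] op 0.104
```

View pics/s8.png

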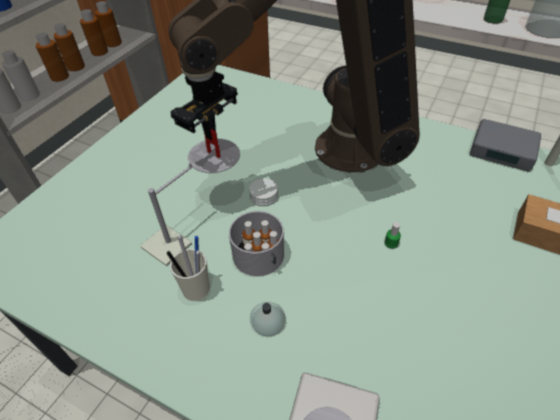

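The lid is clear of the hook and level, and the bottles stand in the canister. I carry it over in two legs.

Emit:
arm_command --rows '[[[0.1, 0, 0, 0, 0, 0, -1], [0.22, 0, 0, 0, 0, 0, -1], [0.36, 0, 0, 0, 0, 0, -1], [0.5, 0, 0, 0, 0, 0, -1], [0.64, 0, 0, 0, 0, 0, -1], [0.777, 0, 0, 0, 0, 0, -1], [0.777, 0, 0, 0, 0, 0, -1], [0.777, 0, 0, 0, 0, 0, -1]]]'

```text
t: 51.33
eef_pos: [432.3, -160.1, 434.4]
tcp_rot: [3.141, 0.0, 1.398]
ft_force: [0.5, -0.4, -2.3]
opening: 0.103
grip_force: 30.0
```

```bash
python3 - <<'E'
from h import *
plan((*C,430,80))
E
```

```text
t 51.3 at [ 432.3 -160.1  434.4] yaw 80.1 F [ 0.5 -0.4 -2.3] op 0.103
   [0.783, 0.678, 0.029] rz 0.0003 mm 155 deg 0
```

Emit:
arm_command --rows '[[[0.1, 0.087, 0, 0, 0, 0, -1], [0.22, 0.19, 0, 0, 0, 0, -1], [0.36, 0.312, 0, 0, 0, 0, -1], [0.5, 0.433, 0, 0, 0, 0, -1], [0.64, 0.554, 0, 0, 0, 0, -1], [0.74, 0.641, 0, 0, 0, 0, -1], [0.783, 0.678, 0, 0, 0, 0, -1], [0.783, 0.678, 0, 0, 0, 0, -1], [0.783, 0.678, 0, 0, 0, 0, -1], [0.783, 0.678, 0, 0, 0, 0, -1]]]'

```text
t: 52.17
eef_pos: [552.5, -63.7, 434.1]
tcp_rot: [-3.141, 0.0, 1.395]
ft_force: [-0.8, -0.6, -2.7]
opening: 0.103
grip_force: 30.0
```

Emit:
arm_command --rows '[[[0, 0, 0, 0, 0, 0, -1], [0, 0, 0, 0, 0, 0, -1], [0, 0, 0, 0, 0, 0, -1], [0, 0, 0, 0, 0, 0, -1]]]'

```text
t: 52.5
eef_pos: [553.0, -63.1, 434.3]
tcp_rot: [3.141, -0.0, 1.396]
ft_force: [-0.1, -0.3, -3.0]
opening: 0.104
grip_force: 30.0
```

```bash
python3 - <<'E'
from h import *
plan((*C,375,80))
# lid disc tilt / centre in the wrist and top views
im,d,K,T,c=cam("wrist");P=cloud(d,K,T);r=np.hypot(P[...,0]-C[0],P[...,1]-C[1])
m=(abs(P[...,2]-183)<15)&(r<90)&(d>120);q=P[m];A=np.c_[q[:,:2]-C,np.ones(len(q))];print(len(q),np.linalg.lstsq(A,q[:,2],rcond=None)[0],np.percentile(r[m],[95,99.5]))
from scipy.optimize import least_squares
cs,_=cv2.findContours(m.astype(np.uint8),cv2.RETR_EXTERNAL,cv2.CHAIN_APPROX_NONE);k=max(cs,key=len)[:,0]
e=np.array([ray(x,183,K,T) for x in k]);e=e[(np.hypot(*(e[:,:2]-C).T)>68)]
print(least_squares(lambda q:np.hypot(e[:,0]-q[0],e[:,1]-q[1])-75,C,loss='soft_l1').x,len(e),np.ptp(e,axis=0))
E
```

```text
t 52.5 at [553.  -63.1 434.3] yaw 80.0 F [-0.1 -0.3 -3. ] op 0.104
   [0.008, -0.003, 0.395] rz -0.0001 mm 59 deg 0
22370 [-7.18997904e-04  1.26665894e-03  1.83912037e+02] [72.26767786 75.05792457]
[553.94816335 -63.45285353] 376 [1.49458291e+02 1.05527493e+02 5.68434189e-14]
```

Emit:
arm_command --rows '[[[0.009, -0.006, 0.05, 0, 0, 0, -1], [0.009, -0.006, 0.15, 0, 0, 0, -1], [0.009, -0.006, 0.25, 0, 0, 0, -1], [0.009, -0.006, 0.34, 0, 0, 0, -1], [0.009, -0.006, 0.38, 0, 0, 0, -1], [0.009, -0.006, 0.38, 0, 0, 0, -1], [0.009, -0.006, 0.38, 0, 0, 0, -1], [0.009, -0.006, 0.38, 0, 0, 0, -1], [0.009, -0.006, 0.38, 0, 0, 0, -1], [0.009, -0.006, 0.38, 0, 0, 0, -1]]]'

```text
t: 53.38
eef_pos: [552.6, -61.3, 377.8]
tcp_rot: [3.14, -0.0, 1.396]
ft_force: [-0.1, 1.1, -1.9]
opening: 0.103
grip_force: 30.0
```

Emit:
arm_command --rows '[[[0, 0, 0.02, 0, 0, 0, -1], [0, 0, 0.04, 0, 0, 0, -1], [0, 0, 0.06, 0, 0, 0, -1], [0, 0, 0.06, 0, 0, 0, -1], [0, 0, 0.06, 0, 0, 0, -1], [0, 0, 0.06, 0, 0, 0, -1]]]'

```text
t: 53.88
eef_pos: [552.6, -61.3, 368.1]
tcp_rot: [3.142, -0.0, 1.396]
ft_force: [-0.1, -0.1, -2.6]
opening: 0.099
grip_force: 30.0
```

```bash
python3 - <<'E'
from h import *
plan((*C,361,80))
E
```

```text
t 53.9 at [552.6 -61.3 368.1] yaw 80.0 F [-0.1 -0.1 -2.6] op 0.099
   [-0.003, 0.001, 0.047] rz -0.0 mm 7 deg 0
```

Emit:
arm_command --rows '[[[0, 0, 0.015, 0, 0, 0, -1], [0, 0, 0.03, 0, 0, 0, -1], [0, 0, 0.04, 0, 0, 0, -1], [0, 0, 0.045, 0, 0, 0, -1], [0, 0, 0.045, 0, 0, 0, -1], [0, 0, 0.045, 0, 0, 0, -1], [0, 0, 0.045, 0, 0, 0, -1]]]'

```text
t: 54.47
eef_pos: [552.6, -61.3, 361.4]
tcp_rot: [3.141, -0.0, 1.396]
ft_force: [-0.5, 0.0, -2.3]
opening: 0.102
grip_force: 30.0
```

Emit:
arm_command --rows '[[[0, 0, 0.004, 0, 0, 0, -1], [0, 0, 0.004, 0, 0, 0, -1], [0, 0, 0.004, 0, 0, 0, -1]]]'

```text
t: 54.72
eef_pos: [552.5, -61.2, 361.3]
tcp_rot: [3.141, -0.0, 1.396]
ft_force: [-1.5, 2.5, 4.9]
opening: 0.103
grip_force: 30.0
```

The lid has made contact at the expected height. Release and retreat.

Emit:
arm_command --rows '[[[0, 0, 0, 0, 0, 0, -0.5], [0, 0, 0, 0, 0, 0, -0.5], [0, 0, 0, 0, 0, 0, -0.4], [0, 0, 0, 0, 0, 0, 0], [0, 0, 0, 0, 0, 0, 0], [0, 0, 0, 0, 0, 0, 0]]]'

```text
t: 55.22
eef_pos: [552.6, -61.3, 360.7]
tcp_rot: [3.142, -0.0, 1.396]
ft_force: [-0.3, 0.5, 0.3]
opening: 0.453
grip_force: 0.0
```

Emit:
arm_command --rows '[[[0, 0, -0.1, 0, 0, 0, 0], [0, 0, -0.2, 0, 0, 0, 0], [0, 0, -0.4, 0, 0, 0, 0], [0, 0, -0.6, 0, 0, 0, 0], [0, 0, -0.9, 0, 0, 0, 0], [0, 0, -0.9, 0, 0, 0, 0], [0, 0, -0.9, 0, 0, 0, 0]]]'

```text
t: 55.8
eef_pos: [552.3, -61.2, 498.1]
tcp_rot: [3.137, 0.0, 1.396]
ft_force: [0.2, 0.1, -1.6]
opening: 0.503
grip_force: 0.0
```

Emit:
arm_command --rows '[[[-0.7, 0, 0, 0, 0, 0, 0], [-0.7, 0, 0, 0, 0, 0, 0], [-0.7, 0, 0, 0, 0, 0, 0], [-0.7, 0, 0, 0, 0, 0, 0], [-0.7, 0, 0, 0, 0, 0, 0], [-0.7, 0, 0, 0, 0, 0, 0], [-0.7, 0, 0, 0, 0, 0, 0], [-0.7, 0, 0, 0, 0, 0, 0]]]'

```text
t: 56.47
eef_pos: [534.5, -163.8, 495.5]
tcp_rot: [-3.141, -0.0, 1.397]
ft_force: [0.6, -0.5, -0.3]
opening: 0.503
grip_force: 0.0
```

```bash
python3 - <<'E'
from h import *
from scipy.optimize import least_squares
plan()
im,d,K,T,c=cam("wrist");P=cloud(d,K,T);r=np.hypot(P[...,0]-C[0],P[...,1]-C[1])
m=(abs(P[...,2]-110)<10)&(r<85)&(d>150);m2=m&(r>25)&(r<72);q=P[m2];A=np.c_[q[:,:2]-C,np.ones(len(q))];print(len(q),np.linalg.lstsq(A,q[:,2],rcond=None)[0])
cs,_=cv2.findContours(m.astype(np.uint8),cv2.RETR_EXTERNAL,cv2.CHAIN_APPROX_NONE);k=max(cs,key=len)[:,0]
k=k[k[:,1]>2];e=np.array([ray(x,110,K,T) for x in k]);e=e[(np.hypot(*(e[:,:2]-C).T)>68)]
print(least_squares(lambda q:np.hypot(e[:,0]-q[0],e[:,1]-q[1])-q[2],[*C,75],loss='soft_l1').x)
a=im[:,:,::-1];b=cam("scene")[0][140:350,120:400,::-1];cv2.imwrite("pics/f.png",np.hstack([cv2.resize(a,(400,300)),cv2.resize(b,(400,300))]))
E
```

```text
t 56.5 at [ 534.5 -163.8  495.5] yaw 80.1 F [ 0.6 -0.5 -0.3] op 0.503
14422 [-9.45961510e-04 -1.80251462e-04  1.10819133e+02]
[553.76319541 -60.86261627  74.18749726]
```

View pics/f.png

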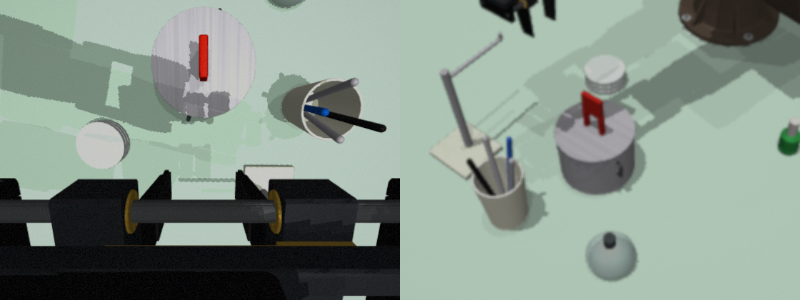

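The lid sits level on the canister: its top is at 110.8 mm (110 expected), tilt is under 0.1°, and it is centred within about 1 mm. The bystanders haven't moved.

```bash
python3 -c "
from cell import *
print(job_done())"
```

```text
the job is handed in; nothing more can be done
None
```

All six amber bottles present stand upright in the canister (one in the middle, five round it, one ring place empty), the lid sits level on the rim by camera measurement, and the job was handed in at about 57 s.

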